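# Sniff the lid joint of a stage-top incubator

## Task

Take the leak-detector pen from its stand and sniff along the joint of the chamber's lid in one slow pass (5 cm a second at most, also as the tip comes to the joint and leaves it): from the hinge end of the lid's left side (left as seen from the robot), round the front, to the hinge end of its right side, the tip within a centimetre of the joint line but not pressed against it. The condenser hangs close above, so lean the pen outwards, and touch neither it nor the rest of the microscope nor the things standing about. Then lower the pen gently back into its stand, nose down and fully seated.

Things in the scene. Friction and masses are not known exactly. Their poses are not given: they have to be found in the camera images.
- pen: Pen-type gas leak detector, a straight round wand 175 mm long, about 95 g, hanging nose down in its stand. Origin at the very tip of the nose, z along the pen from tip to blunt end (up, in the stand). From the tip: steel nose 6.4 mm in diameter, 48 mm long, ball end; black taper 9 to 24 mm in diameter up to 70 mm; black collar; grey handle 25 mm in diameter from 77 to 175 mm. Hold it by the handle.
- pen_collar (a point): Centre of the underside of the pen's black collar, on the pen's axis 70 mm from the tip. The collar is 38 mm in diameter and 7 mm thick.
- pen_stand: Pen stand bolted to the table: black foot plate 75 x 75 x 10 mm and an upright aluminium sleeve, 41 mm outside, 31 mm bore. Origin on the table under the sleeve's axis, z up. The pen's collar sits on the rim, the tip then 15 mm above the table. It stands to the left or to the right of the microscope, the mirror mount on the other side.
- stand_rim (a point): Centre of the pen stand sleeve's mouth, 85 mm above the table.
- microscope: Lab-built microscope, fixed: stage 250 (x) x 280 (y) mm on four legs, top 110 mm above the table. Origin on the table under the stage's centre (optical axis); x from the robot's side to the aluminium pillar (50 x 64 mm, 424 mm high, centred at x = 170 mm), y left, z up. Base plate 360 x 270 mm. Two micrometers stick out of the stage's right side to y = -186 mm, 96 mm up.
- turret_rim (a point): Front point of the lower edge of the condenser turret above the chamber: black disc, radius 70, 30 mm thick, centred on the optical axis, lower face at this height (215 mm when condenser is 0). Below it a nose, radius 26, 20 mm long; above it a barrel and a lamp housing, radius 40, up to 160 mm above this point, and an arm 46 mm wide and 36 high, back to a carriage 75 wide on the pillar.
- condenser (a joint): Height of the condenser (turret, nose, lamp, arm) on its stiff focusing slide, 0 (lowest) to 0.012 m. Not to be moved or touched.
- chamber: Incubation chamber fixed on the stage: black base 112 (x) x 160 (y) x 20 mm, centred on it an aluminium lid 90 (x) x 110 (y) x 16 mm with a round window, hinged at the back (+x). Origin under the base's centre, x from front to hinge, y left, z up. The joint is the inside corner between the lid's upright sides and the base's flat top, at z = 20 mm. Fittings on the base's sides lie below its top.
- mirror_mount: Bystander: post-mounted mirror, loose, foot 50 x 75 mm, 147 mm tall. Origin under the foot.
- cleaner_bottle: Bystander: white bottle, 44 mm in diameter, 110 mm tall, loose. Origin under its centre.
- objective: Bystander: steel microscope objective standing on the table to the left of the microscope, 29 mm in diameter, 48 mm tall, loose. Origin under its centre.
- petri_dish: Bystander: clear dish, 36 mm in diameter, 12 mm tall, loose on the stage in front of the chamber. Origin under its centre.
- joint_0 (a point): Point 1 of 10 along the lid's joint, on the joint line itself: left side by the hinge end; at x = 36, y = 55, z = 20 mm in the chamber's frame.
- joint_1 (a point): Point 2 of 10 along the lid's joint, on the joint line itself: left side, middle; at x = 9, y = 55, z = 20 mm in the chamber's frame.
- joint_2 (a point): Point 3 of 10 along the lid's joint, on the joint line itself: left side near the front; at x = -18, y = 55, z = 20 mm in the chamber's frame.
- joint_3 (a point): Point 4 of 10 along the lid's joint, on the joint line itself: front, near the left corner; at x = -45, y = 41, z = 20 mm in the chamber's frame.
- joint_4 (a point): Point 5 of 10 along the lid's joint, on the joint line itself: front, left of the middle; at x = -45, y = 13.5, z = 20 mm in the chamber's frame.
- joint_5 (a point): Point 6 of 10 along the lid's joint, on the joint line itself: front, right of the middle; at x = -45, y = -13.5, z = 20 mm in the chamber's frame.
- joint_6 (a point): Point 7 of 10 along the lid's joint, on the joint line itself: front, near the right corner; at x = -45, y = -41, z = 20 mm in the chamber's frame.
- joint_7 (a point): Point 8 of 10 along the lid's joint, on the joint line itself: right side near the front; at x = -18, y = -55, z = 20 mm in the chamber's frame.
- joint_8 (a point): Point 9 of 10 along the lid's joint, on the joint line itself: right side, middle; at x = 9, y = -55, z = 20 mm in the chamber's frame.
- joint_9 (a point): Point 10 of 10 along the lid's joint, on the joint line itself: right side by the hinge end; at x = 36, y = -55, z = 20 mm in the chamber's frame.
There are look-alikes about, which are no part of the job. What is meant by the pen is not purple, and is the larger of those in its own colour.

How it is judged:
By the outcome, as a careful person would: the job done as asked, in the order asked, and still so for the second after the job is handed in, with the robot touching nothing.
It also fails if it takes over 72 s, if anything falls off the work surface, if the arm or the gripper's body presses on something with over 40 N, if the wrist force passes 120 N, or if a joint passes its speed limit or range.

## Robot

A 6-joint arm with a two-finger parallel gripper is mounted at the origin on the work surface. World frame = base frame: x ahead of the robot, y to its left, z up, the work surface at z = 0. Lengths are in mm, angles in rad, forces in N, time in s.
With the tool pointing down it reaches from about 275 to 1000 mm from the base axis. Payload 8.4 kg.
Tool frame: the origin (TCP) lies midway between the tips of the shut fingers; the grasp point (between the pads) lies 19 mm behind it; z points along the fingers, y is the line along which they close (so a half turn about z gives the same grasp; the last joint's range is limited). The gripper opens to 85 mm and grips with 20 to 120 N. Pads are 22 mm wide; open, the fingers measure 114 mm over their backs; the gripper's body (76 mm by 85 mm) begins 54 mm behind the grasp point. The pads swing forward as they close: fully open they stand 13 mm farther back than shut.
Start: joints at [1.3, 0.353, 1.633, -0, 1.155, -0.002], TCP at [165.983, 602.559, 231.281] pointing down, gripper open.
Joint ranges: [-2.63, 2.63], [-0.92, 2.1], [0.06, 2.66], [-1.3, 4.44], [0, 2.69], [-3.02, 3.02]. Speed limits (rad/s): [2.22, 2.22, 2.79, 3.14, 3.14, 3.14].

## Interface

Orientations are given as [roll, pitch, yaw] about the fixed x, y, z axes, in that order (R = Rz(yaw) Ry(pitch) Rx(roll)).
In Python, from rig import r gives the robot as it stands.
- The arm moves only by the tool servo_tool, never from a script. Its argument "deltas" is a list of rows, each an object of numbers: "x", "y", "z": the shift along the world's x, y, z in mm; "rx", "ry", "rz": the turn, a rotation vector about the world's x, y, z in rad; "gripper": the gripper's target within -1 to 1 (fully open at 1, half-way at 0, shut at -1). A call has 1 to 10 rows; each row is the pose to reach, as a shift and turn from the pose commanded when the call began; what a row does not reach only later rows make up. A row lasts 1/10 s, in which the tool goes at most 50 mm and 8.59 degrees, less where a joint would pass 70% of its speed; a pose out of reach is approached as far as the arm can. A call with a gripper value outside its range is refused whole. The fingers move at their own pace and stop on an object; "newtons" is the grip in N (left out, the last holds). Time passes only in rows, so rows that repeat a pose let the fingers close. It gives the time, the measured TCP pose, the force, the opening and the grip force at its end, in the units of the state.
- r.sense(): the state, without advancing time (a new reading comes with each control period).
- r.grab_frame(name): name is "scene" or "top" or "wrist"; returns the picture (400x640x3 uint8, blue, green, red); there is no depth.
- r.camera_params(name): a dict with "mtx" (3x3 intrinsics, pixels), "eye" and "orientation" of the camera in the world. Camera axes: x right, y down, z forward; pixel columns grow to the right and rows downward; lengths in mm; the calibration is good to about 2 mm. A picture is of the moment at which its call begins: read the wrist's pose just before it. camera_params takes no time and is no camera call; for the wrist camera it gives the pose at the moment of the call.
- r.sign_off(): hands the job in; it is judged then, once.
Trained networks look in the newest picture that a camera, given by its name, has taken for a name from the list of things; names that differ only in an ending like _2 or _b are one class to them, and where a whole thing is asked for, a point or a joint stands for the part that bears it (a point fixed in the world has none). Each returns a list of dicts, best first, with "conf" (0 to 1); they miss things now and then, are a little off and sometimes report something else, mostly with a low value. They report only what shows in the picture. A call takes as long as a camera call. They do not tell look-alikes from the thing itself.
- r.recognise(name, camera): "box" ([left, top, width, height] in pixels, round what is visible of it).
The state is a dict: "clock": time; "qpos": joint angles; "qvel": joint speeds; "joint_efforts": joint torques, N m; "eef_pos": TCP position; "tcp_rot": TCP orientation; "contact_force": force on the tool from outside, world axes, zero at the start; "wrist_torque": the same for the moment, N m; "opening": opening from 0.0 (shut) to 1.0 (fully open); "grasp_force": force on a finger pad.
Only numpy, scipy, OpenCV 4.12 (cv2) and the standard library are available. Lean on these libraries where they do the work, as an engineer would, in place of code of your own. Each camera call takes 0.05 s, during which the arm holds its last target. There are 200 camera calls.

## Working session

There is one attempt and no reset: what is moved stays moved. The work goes in short steps, Python scripts to look and compute and a tool call to move; the robot and the scene stay as the last step left them, time stands still between calls to the robot, and variables do not carry over. Pictures are saved under pics/ and viewed, at most 10 in all, crops included, and the job is handed in when it is done.

Besides the shell and the picture viewer there is one more tool, called after "Request:" in YAML: its name, and indented under it one key for each argument. servo_tool: Moves the arm, as the interface text tells. Its arguments: {"type":"object","properties":{"deltas":{"type":"array","items":{"type":"object","properties":{"x":{"type":"number"},"y":{"type":"number"},"z":{"type":"number"},"rx":{"type":"number"},"ry":{"type":"number"},"rz":{"type":"number"},"gripper":{"type":"number"}}}},"newtons":{"type":"number"}},"required":["deltas"]}

```bash
ls; mkdir -p pics; python3 - <<'E'
from rig import r
import cv2
for c in ("scene","top"):
    im=r.grab_frame(c); cv2.imwrite(f"pics/{c}0.png",im)
    p=r.camera_params(c); print(c,p)
    for n in ("pen","pen_collar","pen_stand","stand_rim","microscope","turret_rim","chamber","mirror_mount","cleaner_bottle","objective","petri_dish","joint_0","joint_3","joint_6","joint_9"):
        print(n,[(d["box"],round(d["conf"],2)) for d in r.recognise(n,c)][:4])
print(r.sense())
E
```

```text
pics
scene {'mtx': array([[452.1303478 ,   0.        , 316.08789202],
       [  0.        , 452.1303478 , 197.73388143],
       [  0.        ,   0.        ,   1.        ]]), 'eye': array([ 147.04670632,  130.45923088, 1195.59693341]), 'orientation': array([-2.77079616, -0.00583016, -1.90005002])}
pen [([171.1, 246.1, 26.2, 24.0], 0.74), ([150.1, 298.8, 25.1, 21.2], 0.73), ([276.8, 199.9, 13.9, 20.4], 0.67), ([146.3, 272.8, 16.3, 13.1], 0.56)]
pen_collar [([170.0, 245.7, 22.7, 23.3], 0.82), ([148.7, 298.5, 29.0, 19.2], 0.78), ([178.8, 252.3, 32.9, 33.9], 0.74)]
pen_stand [([178.4, 250.3, 30.6, 36.2], 0.78), ([261.1, 163.2, 73.7, 42.4], 0.52), ([171.1, 247.1, 23.4, 23.1], 0.51)]
stand_rim [([178.8, 252.5, 33.0, 34.9], 0.66)]
microscope [([232.4, 30.2, 139.6, 217.9], 0.57)]
turret_rim [([259.2, 83.4, 63.5, 97.0], 0.83)]
chamber [([263.1, 154.2, 71.4, 48.3], 0.78)]
mirror_mount []
cleaner_bottle [([422.0, 111.1, 20.4, 30.5], 0.73)]
objective [([176.5, 209.9, 13.0, 12.9], 0.4), ([259.5, 161.5, 74.1, 40.1], 0.32)]
petri_dish [([280.2, 200.4, 12.5, 18.2], 0.63), ([178.6, 212.6, 10.8, 11.4],
[... 1697 characters left out ...]
 'qpos': array([ 1.29956815e+00,  3.52970212e-01,  1.63343352e+00, -3.38393131e-05,
        1.15521655e+00, -2.40918231e-03]), 'qvel': array([ 5.03072774e-04, -1.00008364e-03, -3.86210587e-04,  3.24217293e-04,
        5.10937785e-04, -2.23609156e-06]), 'joint_efforts': array([ 1.99649752e-03, -6.05166793e+01, -3.42441881e+01,  1.81219871e-04,
        1.16010473e-03,  2.73380678e-06]), 'eef_pos': array([166.00564462, 602.52821657, 231.28521784]), 'tcp_rot': array([-3.14156495e+00,  3.08919533e-05,  2.87278732e+00]), 'contact_force': array([ 0.51798157, -0.0615548 ,  0.93179088]), 'wrist_torque': array([-0.06006618,  0.0134431 , -0.00540608]), 'grasp_force': 0.0, 'opening': 0.9984521943307675}
```

```bash
python3 - <<'E'
import cv2,numpy as np
a=cv2.imread("pics/scene0.png")[20:340,120:520]; b=cv2.imread("pics/top0.png")[70:290,140:540]
cv2.imwrite("pics/a.png",cv2.resize(a,None,fx=1.875,fy=1.875,interpolation=cv2.INTER_CUBIC))
cv2.imwrite("pics/b.png",cv2.resize(b,None,fx=2,fy=2,interpolation=cv2.INTER_CUBIC))
E
```

```text
(no output)
```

View pics/a.png

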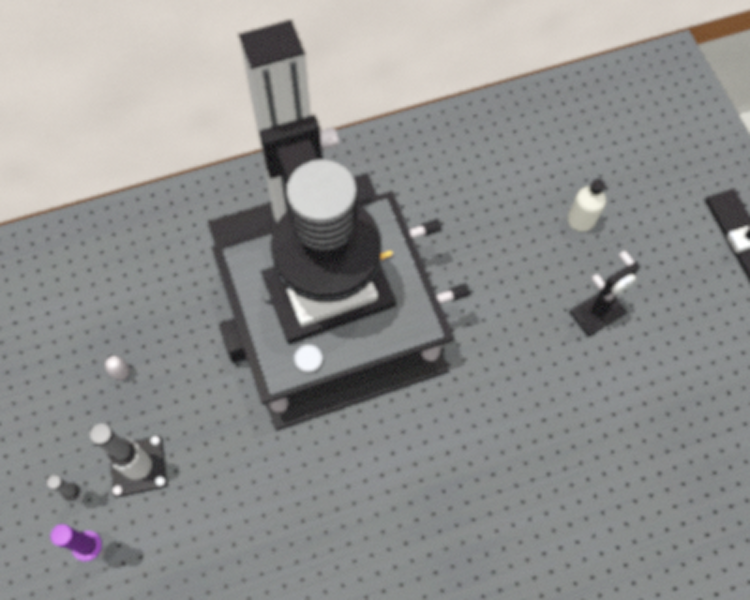

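View pics/b.png

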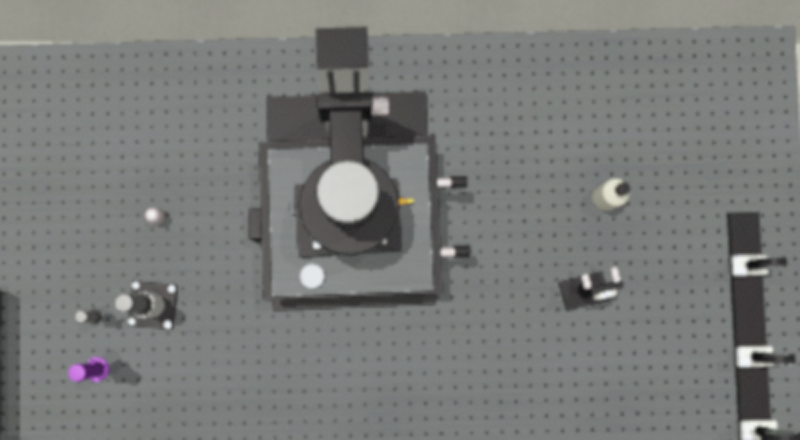

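```bash
cat > h.py <<'E'
import numpy as np
from scipy.spatial.transform import Rotation as Ro
from scipy.optimize import least_squares
def proj(c,P):
    R=Ro.from_euler('xyz',c["orientation"]).as_matrix()
    q=(np.atleast_2d(P)-c["eye"])@R; q=q@np.asarray(c["mtx"]).T
    return q[:,:2]/q[:,2:]
def tri(obs):   # [(cam,uv)] -> point, residuals px
    f=lambda p:np.concatenate([proj(c,p)[0]-u for c,u in obs])
    s=least_squares(f,[500,100,100.]); return s.x,s.fun
def atz(c,u,z):
    R=Ro.from_euler('xyz',c["orientation"]).as_matrix()
    d=R@np.linalg.solve(c["mtx"],[u[0],u[1],1]); return c["eye"]+d*(z-c["eye"][2])/d[2]
def fit(obs):   # [(cam,uv,local)] -> x,y,yaw
    def f(q):
        Rz=Ro.from_euler('z',q[2]).as_matrix()
        return np.concatenate([proj(c,Rz@np.array(l,float)+[q[0],q[1],0])[0]-u for c,u,l in obs])
    s=least_squares(f,[500,50,0.],x_scale=[100,100,.2],loss='soft_l1'); return s.x,s.fun
E
python3 - <<'E'
from h import *; from rig import r
S,T=r.camera_params("scene"),r.camera_params("top")
a=lambda x,y:np.array([x/1.875+120,y/1.875+20]); b=lambda x,y:np.array([x/2+140,y/2+70])
np.set_printoptions(precision=1,suppress=True)
print("pen top",tri([(S,a(101,434)),(T,b(124,303))]))
for u in [(115,467),(166,441),(168,487),(111,489)]: pass
print("bolts S",[atz(S,a(*u),10)[:2] for u in [(155,440),(160,482),(118,490)]])
print("bolts T",[atz(T,b(*u),10)[:2] for u in [(136,286),(171,289),(168,324),(133,322)]])
print("purple top",tri([(S,a(63,536)),(T,b(77,373))])); print("small",tri([(S,a(54,482)),(T,b(82,316))]))
print("objective",tri([(S,a(115,362)),(T,b(153,215))]));print("petri",tri([(S,a(308,358)),(T,b(312,276))]))
print("mirror",tri([(S,a(630,260)),(T,b(600,275))]))
C={'fl':(-125,140,110),'fr':(-125,-140,110),'br':(125,-140,110),'bl':(125,140,110)}
o=[(T,b(268,297),C['fl']),(T,b(438,293),C['fr']),(T,b(434,138),C['br']),(T,b(266,143),C['bl']),
(S,a(268,392),C['fl']),(S,a(449,337),C['fr']),(S,a(393,197),C['br']),(S,a(216,250),C['bl'])]
q,f=fit(o);print("scope",q[:2],q[2].round(4),f)
# chamber base corners z=130
D={'fl':(-56,80,130),'fr':(-56,-80,130)}
q,f=fit([(T,b(299,254),D['fl']),(T,b(401,250),D['fr']),(S,a(283,334),D['fl']),(S,a(394,295),D['fr'])]);print("chamber",q[:2],q[2].round(4),f)
E
```

```text
pen top (array([496.4, 349. , 186. ]), array([-0.2,  0. ,  0.3,  0. ]))
bolts S [array([523.8, 315.4]), array([462.7, 323.1]), array([470.7, 381.3])]
bolts T [array([528.8, 376.3]), array([522.4, 318.1]), array([464.5, 323.6]), array([469.2, 381.7])]
purple top (array([395.3, 422.9, 167.5]), array([-0.5,  0. ,  0.6,  0.1]))
small (array([480.1, 435.6, 109.3]), array([ 0.1, -0. , -0.1, -0. ]))
objective (array([642.2, 337.4,  46.7]), array([-0.3,  0. ,  0.3,  0.1]))
petri (array([532.6,  77.1, 120.6]), array([-0.1, -0. ,  0.1,  0. ]))
mirror (array([ 513.8, -363.8,  170.2]), array([-4. , -0.6,  4.1,  2.4]))
scope [621.8  13.7] 0.0169 [-1.5  2.6  3.9  0.8  2.  -1.4 -3.2 -0.2 -2.4  6.   5.1 -0.   0.9 -5.
 -2.4 -2.7]
chamber [628.9  20.4] 0.0322 [-0.8 -1.3  0.3 -2.2  0.5  0.8  0.3  1.2]
```

Request:
servo_tool:
  deltas:
    - {"x": 22,"y": -45,"z": 12,"rz": -0.12}
    - {"x": 44,"y": -90,"z": 24,"rz": -0.24}
    - {"x": 66,"y": -135,"z": 36,"rz": -0.36}
    - {"x": 88,"y": -180,"z": 48,"rz": -0.48}
    - {"x": 110,"y": -225,"z": 60,"rz": -0.6}
    - {"x": 132,"y": -270,"z": 72,"rz": -0.72}
    - {"x": 154,"y": -315,"z": 84,"rz": -0.84}
    - {"x": 176,"y": -360,"z": 96,"rz": -0.96}
    - {"x": 198,"y": -405,"z": 108,"rz": -1.08}
    - {"x": 220,"y": -440,"z": 119,"rz": -1.16}

```text
invalid input
```

```bash
cat > rec.py <<'E'
from rig import r; import json
s=r.sense(); json.dump([list(map(float,s[k])) for k in("qpos","eef_pos","tcp_rot")],open("log.jsonl","a")); open("log.jsonl","a").write("\n")
c=r.camera_params("wrist"); print(s["clock"],s["qpos"].round(3),s["eef_pos"].round(1),s["tcp_rot"].round(3),s["opening"],s["contact_force"].round(1),c["eye"].round(1),c["orientation"].round(3))
E
python3 rec.py
```

```text
1.6 [ 1.3    0.353  1.633 -0.     1.155 -0.002] [166.  602.5 231.3] [-3.142  0.     2.873] 0.9984521943307675 [ 0.5 -0.1  0.9] [100.8 621.6 373.1] [ 2.869 -0.     1.302]
```

Request:
servo_tool:
  deltas:
    - {"x": 22,"y": -45,"z": 12,"rx": 0,"ry": 0,"rz": -0.12,"gripper": 1}
    - {"x": 44,"y": -90,"z": 24,"rx": 0,"ry": 0,"rz": -0.24,"gripper": 1}
    - {"x": 66,"y": -135,"z": 36,"rx": 0,"ry": 0,"rz": -0.36,"gripper": 1}
    - {"x": 88,"y": -180,"z": 48,"rx": 0,"ry": 0,"rz": -0.48,"gripper": 1}
    - {"x": 110,"y": -225,"z": 60,"rx": 0,"ry": 0,"rz": -0.6,"gripper": 1}
    - {"x": 132,"y": -270,"z": 72,"rx": 0,"ry": 0,"rz": -0.72,"gripper": 1}
    - {"x": 154,"y": -315,"z": 84,"rx": 0,"ry": 0,"rz": -0.84,"gripper": 1}
    - {"x": 176,"y": -360,"z": 96,"rx": 0,"ry": 0,"rz": -0.96,"gripper": 1}
    - {"x": 198,"y": -405,"z": 108,"rx": 0,"ry": 0,"rz": -1.08,"gripper": 1}
    - {"x": 220,"y": -440,"z": 119,"rx": 0,"ry": 0,"rz": -1.16,"gripper": 1}

```text
clock: 2.6
eef_pos: [383.0, 165.8, 349.5]
tcp_rot: [3.141, -0.0, 1.708]
contact_force: [1.7, 0.3, 0.6]
opening: 0.998
grasp_force: 0.0
```

```bash
python3 rec.py
```

```text
2.6 [ 0.405 -0.091  1.887  0.     1.344  0.267] [383.  165.8 349.5] [ 3.141 -0.     1.708] 0.9977446865809134 [1.7 0.3 0.6] [374.  234.1 491.4] [ 2.87e+00 -1.00e-03  1.37e-01]
```

Request:
servo_tool:
  deltas:
    - {"x": 5,"y": -14,"z": -7,"rx": 0.0056,"ry": -0.08,"rz": -0.0137,"gripper": 1}
    - {"x": 10,"y": -28,"z": -14,"rx": 0.0112,"ry": -0.16,"rz": -0.0274,"gripper": 1}
    - {"x": 15,"y": -42,"z": -21,"rx": 0.0168,"ry": -0.24,"rz": -0.041,"gripper": 1}
    - {"x": 20,"y": -60,"z": -28,"rx": 0.0224,"ry": -0.32,"rz": -0.055,"gripper": 1}
    - {"x": 25,"y": -80,"z": -35,"rx": 0.028,"ry": -0.4,"rz": -0.0685,"gripper": 1}
    - {"x": 30,"y": -100,"z": -42,"rx": 0.034,"ry": -0.5,"rz": -0.086,"gripper": 1}
    - {"x": 37,"y": -120,"z": -52,"rx": 0.042,"ry": -0.6,"rz": -0.103,"gripper": 1}
    - {"x": 44,"y": -140,"z": -70,"rx": 0.056,"ry": -0.8,"rz": -0.137,"gripper": 1}
    - {"x": 44,"y": -140,"z": -70,"rx": 0.056,"ry": -0.8,"rz": -0.137,"gripper": 1}
    - {"x": 44,"y": -140,"z": -70,"rx": 0.056,"ry": -0.8,"rz": -0.137,"gripper": 1}

```text
clock: 3.6
eef_pos: [424.3, 26.9, 276.0]
tcp_rot: [2.343, 0.001, 1.567]
contact_force: [-0.2, -0.4, 0.7]
opening: 0.995
grasp_force: 0.0
```

```bash
python3 rec.py; python3 - <<'E'
from rig import r; import cv2,pickle
c=r.camera_params("wrist"); im=r.grab_frame("wrist"); pickle.dump(c,open("w1.pkl","wb")); cv2.imwrite("pics/w1.png",im); print(c["mtx"])
cv2.imwrite("pics/w1b.png",cv2.resize(im,(800,500),interpolation=cv2.INTER_CUBIC))
E
```

```text
3.6 [ 0.147 -0.382  2.497 -0.439  0.257  0.531] [424.3  26.9 276. ] [2.343e+00 1.000e-03 1.567e+00] 0.9953601329422433 [-0.2 -0.4  0.7] [322.8  96.3 374.8] [ 2.869 -0.799 -0.004]
[[277.39981391   0.         321.32496985]
 [  0.         277.39981391 198.36287735]
 [  0.           0.           1.        ]]
```

View pics/w1b.png

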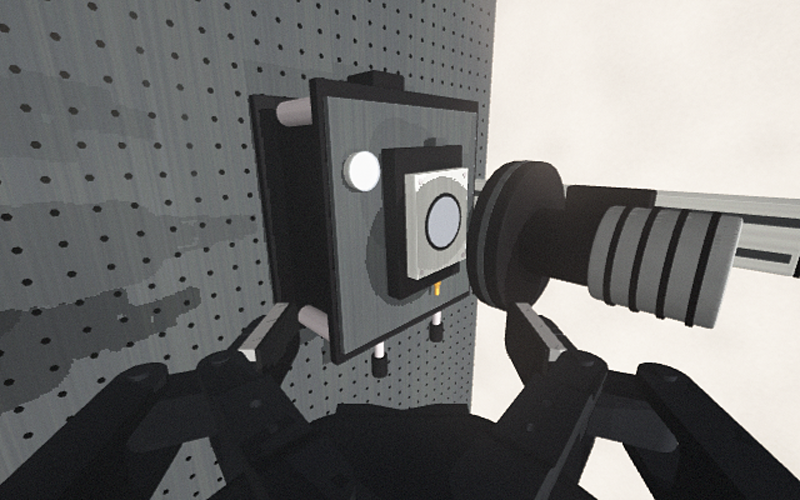

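```bash
python3 - <<'E'
import cv2
im=cv2.imread("pics/w1.png")[50:300,240:400]
im=cv2.resize(im[50:200,50:160],None,fx=4,fy=4,interpolation=cv2.INTER_CUBIC); cv2.imwrite("pics/w1c.png",im)
E
```

```text
(no output)
```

View pics/w1c.png

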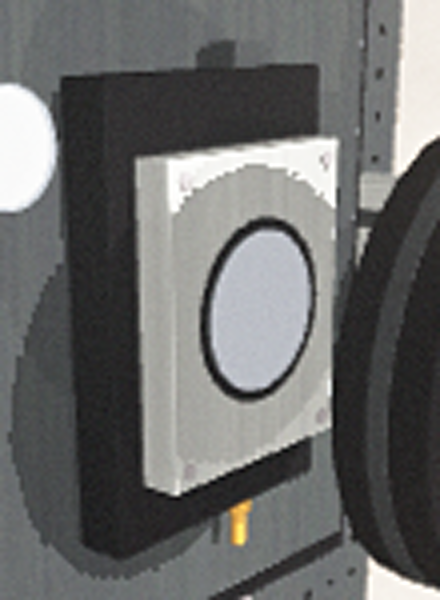

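```bash
python3 - <<'E'
from h import *; import pickle
np.set_printoptions(precision=1,suppress=True)
W=pickle.load(open("w1.pkl","rb"))
g=lambda x,y:np.array([x/4+290-.375,y/4+100-.375])
L=[((135,157),(-45,55,130)),((146,487),(-45,-55,130)),((174,157),(-45,55,146)),((180,496),(-45,-55,146)),((337,139),(45,55,146)),
((105,76),(-56,80,130)),((122,558),(-56,-80,130)),((62,77),(-56,80,110)),((82,546),(-56,-80,110)),((318,65),(56,80,130)),((311,471),(56,-80,130))]
obs=[(W,g(*u),l) for u,l in L]
q,f=fit(obs);print("chamber",q[:2],q[2].round(4));print(f.reshape(-1,2))
def f2(q):
    Rz=Ro.from_euler('z',q[2]).as_matrix()
    return np.concatenate([proj(c,Rz@np.array(l,float)+[q[0],q[1],q[3]])[0]-u for c,u,l in obs])
s=least_squares(f2,[620,15,0,0],x_scale=[100,100,.2,50]);print("with dz",s.x[:2],s.x[2].round(4),s.x[3],s.fun.reshape(-1,2))
C={'fl':(-125,140,110),'fr':(-125,-140,110),'br':(125,-140,110),'bl':(125,140,110)}
k=[(W,np.array(u)/1.25,C[n]) for u,n in [((326,95),'fl'),((340,354),'fr'),((472,292),'br'),((477,108),'bl')]]
q,f=fit(k);print("stage",q,f)
for n,l in C.items(): print(n,proj(W,Ro.from_euler('z',s.x[2]).as_matrix()@np.array(l,float)+[s.x[0],s.x[1],0])*1.25)
E
```

```text
chamber [624.5  20.4] 0.0378
[[-0.2  0.1]
 [-0.8 -0.4]
 [-0.4  0.7]
 [-0.5  0.2]
 [ 1.  -0.4]
 [ 0.4 -0.2]
 [ 0.2  1.2]
 [-0.2 -0.3]
 [ 0.1  0.1]
 [ 1.3 -0.3]
 [ 0.7  0. ]]
with dz [626.3  20. ] 0.0376 -1.7614597300940475 [[-0.2  0.2]
 [-0.8 -0.8]
 [-0.5  0.8]
 [-0.6 -0.2]
 [ 0.6 -0.3]
 [ 0.4  0.1]
 [ 0.1  0.7]
 [-0.1 -0.1]
 [ 0.1 -0.4]
 [ 0.9 -0. ]
 [ 0.4 -0.3]]
stage [630.7   7.5   0. ] [-1.  -4.5  4.4 17.8  2.7  7.3  6.3 -0. ]
fl [[316.6  74.9]]
fr [[343.7 368.6]]
br [[475.2 292.5]]
bl [[482.6  95.3]]
```

```bash
cat >> h.py <<'E'
import json
from scipy.spatial.transform import Slerp
def Rt(az,t):   # tool: e at azimuth az; body tilted by t towards -e (t<0: towards e)
    e=np.array([np.cos(az),np.sin(az),0]);k=np.array([0,0,1.])
    z=e*np.sin(t)-k*np.cos(t); x=e*np.cos(t)+k*np.sin(t)
    return Ro.from_matrix(np.c_[x,np.cross(z,x),z])
def rows(p0,R0,P,Rs,g):   # commanded start, targets -> compact rows
    out=[]
    for p,R in zip(P,Rs):
        d=np.asarray(p)-p0; v=(R*R0.inv()).as_rotvec()
        out.append(dict(zip(("x","y","z","rx","ry","rz","gripper"),[round(float(t),1) for t in d]+[round(float(t),3) for t in v]+[g])))
    return json.dumps(out)
E
python3 - <<'E'
from h import *; from rig import r
p0=np.array([430,22.5,280.]); R0=Ro.from_euler('xyz',r.sense()["tcp_rot"])
az=.6136+np.pi; R1=Rt(az,.611); G=np.array([496.4,349.5,160])
z=R1.as_matrix()[:,2]; pre=G-81*z; print(pre,G+19*z,np.degrees((R1*R0.inv()).magnitude()),(R1*R0.inv()).as_rotvec(), R1.as_euler('xyz'))
s=Slerp([0,1],Ro.concatenate([R0,R1])); n=18
mid=np.array([430,230,340.]); 
P=[p0+(mid-p0)*min(1,i/8) + (max(0,i-8)/10)*(pre-mid) for i in range(1,n+1)]
Rs=[s(i/n) for i in range(1,n+1)]
print(rows(p0,R0,P[:9],Rs[:9],1)); print(rows(P[8],Rs[8],P[9:],Rs[9:],1))
E
```

```text
[534.39184263 376.25731123 226.34505399] [487.48833321 343.22359366 144.43757993] 145.0992286265792 [-0.53328987  1.10824315  2.21376355] [-3.14159265 -0.611      -2.52799265]
[{"x": 0.0, "y": 25.9, "z": 7.5, "rx": -0.03, "ry": 0.062, "rz": 0.123, "gripper": 1}, {"x": 0.0, "y": 51.9, "z": 15.0, "rx": -0.059, "ry": 0.123, "rz": 0.246, "gripper": 1}, {"x": 0.0, "y": 77.8, "z": 22.5, "rx": -0.089, "ry": 0.185, "rz": 0.369, "gripper": 1}, {"x": 0.0, "y": 103.8, "z": 30.0, "rx": -0.119, "ry": 0.246, "rz": 0.492, "gripper": 1}, {"x": 0.0, "y": 129.7, "z": 37.5, "rx": -0.148, "ry": 0.308, "rz": 0.615, "gripper": 1}, {"x": 0.0, "y": 155.6, "z": 45.0, "rx": -0.178, "ry": 0.369, "rz": 0.738, "gripper": 1}, {"x": 0.0, "y": 181.6, "z": 52.5, "rx": -0.207, "ry": 0.431, "rz": 0.861, "gripper": 1}, {"x": 0.0, "y": 207.5, "z": 60.0, "rx": -0.237, "ry": 0.493, "rz": 0.984, "gripper": 1}, {"x": 10.4, "y": 222.1, "z": 48.6, "rx": -0.267, "ry": 0.554, "rz": 1.107, "gripper": 1}]
[{"x": 10.4, "y": 14.6, "z": -11.4, "rx": -0.03, "ry": 0.062, "rz": 0.123, "gripper": 1}, {"x": 20.9, "y": 29.3, "z": -22.7, "rx": -0.059, "ry": 0.123, "rz": 0.246, "gripper": 1}, {"x": 31.3, "y": 43.9, "z": -34.1, "rx": -0.089, "ry": 0.185, "rz": 0.369, "gripper": 1}, {"x": 41.8, "y": 58.5, "z": -45.5, "rx": -0.119, "ry": 0.246, "rz": 0.492, "gripper": 1}, {"x": 52.2, "y": 73.1, "z": -56.8, "rx": -0.148, "ry": 0.308, "rz": 0.615, "gripper": 1}, {"x": 62.6, "y": 87.8, "z": -68.2, "rx": -0.178, "ry": 0.369, "rz": 0.738, "gripper": 1}, {"x": 73.1, "y": 102.4, "z": -79.6, "rx": -0.207, "ry": 0.431, "rz": 0.861, "gripper": 1}, {"x": 83.5, "y": 117.0, "z": -90.9, "rx": -0.237, "ry": 0.493, "rz": 0.984, "gripper": 1}, {"x": 94.0, "y": 131.6, "z": -102.3, "rx": -0.267, "ry": 0.554, "rz": 1.107, "gripper": 1}]
```

Request:
servo_tool:
  deltas:
    - {"x": 0,"y": 26,"z": 7.5,"rx": -0.03,"ry": 0.062,"rz": 0.123,"gripper": 1}
    - {"x": 0,"y": 52,"z": 15,"rx": -0.059,"ry": 0.123,"rz": 0.246,"gripper": 1}
    - {"x": 0,"y": 78,"z": 22.5,"rx": -0.089,"ry": 0.185,"rz": 0.369,"gripper": 1}
    - {"x": 0,"y": 104,"z": 30,"rx": -0.119,"ry": 0.246,"rz": 0.492,"gripper": 1}
    - {"x": 0,"y": 130,"z": 37.5,"rx": -0.148,"ry": 0.308,"rz": 0.615,"gripper": 1}
    - {"x": 0,"y": 156,"z": 45,"rx": -0.178,"ry": 0.369,"rz": 0.738,"gripper": 1}
    - {"x": 0,"y": 182,"z": 52.5,"rx": -0.207,"ry": 0.431,"rz": 0.861,"gripper": 1}
    - {"x": 0,"y": 207.5,"z": 60,"rx": -0.237,"ry": 0.493,"rz": 0.984,"gripper": 1}
    - {"x": 10,"y": 222,"z": 50,"rx": -0.267,"ry": 0.554,"rz": 1.107,"gripper": 1}

```text
clock: 4.55
eef_pos: [438.0, 254.4, 333.6]
tcp_rot: [2.911, -0.065, 2.697]
contact_force: [0.8, 0.9, -0.7]
opening: 0.996
grasp_force: 0.0
```

```bash
python3 rec.py
```

```text
4.55 [ 3.870e-01  1.000e-03  1.856e+00  2.210e-01  1.164e+00 -8.070e-01] [438.  254.4 333.6] [ 2.911 -0.065  2.697] 0.9960194618412473 [ 0.8  0.9 -0.7] [371.2 251.3 475.8] [ 2.936 -0.231  1.11 ]
```

```bash
cat >> h.py <<'E'
def now():
    from rig import r
    s=r.sense(); return s["eef_pos"],Ro.from_euler('xyz',s["tcp_rot"])
E
python3 - <<'E'
from h import *
p0,R0=now(); az=.6136+np.pi; R1=Rt(az,.611)
s=Slerp([0,1],Ro.concatenate([R0,R1])); pre=np.array([534.4,376.3,226.3])
print(rows(p0,R0,[p0+(pre-p0)*i/9 for i in range(1,10)],[s(i/9) for i in range(1,10)],1))
E
```

```text
[{"x": 10.7, "y": 13.5, "z": -11.9, "rx": -0.031, "ry": 0.061, "rz": 0.123, "gripper": 1}, {"x": 21.4, "y": 27.1, "z": -23.9, "rx": -0.062, "ry": 0.123, "rz": 0.245, "gripper": 1}, {"x": 32.1, "y": 40.6, "z": -35.8, "rx": -0.093, "ry": 0.184, "rz": 0.368, "gripper": 1}, {"x": 42.8, "y": 54.2, "z": -47.7, "rx": -0.124, "ry": 0.245, "rz": 0.491, "gripper": 1}, {"x": 53.6, "y": 67.7, "z": -59.6, "rx": -0.156, "ry": 0.306, "rz": 0.613, "gripper": 1}, {"x": 64.3, "y": 81.2, "z": -71.6, "rx": -0.187, "ry": 0.368, "rz": 0.736, "gripper": 1}, {"x": 75.0, "y": 94.8, "z": -83.5, "rx": -0.218, "ry": 0.429, "rz": 0.859, "gripper": 1}, {"x": 85.7, "y": 108.3, "z": -95.4, "rx": -0.249, "ry": 0.49, "rz": 0.982, "gripper": 1}, {"x": 96.4, "y": 121.9, "z": -107.3, "rx": -0.28, "ry": 0.551, "rz": 1.104, "gripper": 1}]
```

Request:
servo_tool:
  deltas:
    - {"x": 10,"y": 13,"z": -8,"rx": -0.031,"ry": 0.061,"rz": 0.123,"gripper": 1}
    - {"x": 22,"y": 27,"z": -18,"rx": -0.062,"ry": 0.123,"rz": 0.245,"gripper": 1}
    - {"x": 34,"y": 42,"z": -28,"rx": -0.093,"ry": 0.184,"rz": 0.368,"gripper": 1}
    - {"x": 46,"y": 57,"z": -38,"rx": -0.124,"ry": 0.245,"rz": 0.491,"gripper": 1}
    - {"x": 58,"y": 72,"z": -48,"rx": -0.156,"ry": 0.306,"rz": 0.613,"gripper": 1}
    - {"x": 70,"y": 87,"z": -58,"rx": -0.187,"ry": 0.368,"rz": 0.736,"gripper": 1}
    - {"x": 82,"y": 102,"z": -70,"rx": -0.218,"ry": 0.429,"rz": 0.859,"gripper": 1}
    - {"x": 90,"y": 112,"z": -85,"rx": -0.249,"ry": 0.49,"rz": 0.982,"gripper": 1}
    - {"x": 96,"y": 122,"z": -100,"rx": -0.28,"ry": 0.551,"rz": 1.104,"gripper": 1}
    - {"x": 96,"y": 122,"z": -107,"rx": -0.28,"ry": 0.551,"rz": 1.104,"gripper": 1}

```text
clock: 5.55
eef_pos: [531.6, 376.3, 218.1]
tcp_rot: [-3.138, -0.612, -2.527]
contact_force: [-1.1, 0.4, -1.0]
opening: 1.004
grasp_force: 0.0
```

```bash
python3 rec.py; python3 - <<'E'
from rig import r; import cv2,pickle
c=r.camera_params("wrist"); im=r.grab_frame("wrist"); pickle.dump(c,open("w2.pkl","wb")); cv2.imwrite("pics/w2.png",im)
print([(d["box"],d["conf"]) for n in("pen","stand_rim") for d in r.recognise(n,"wrist")])
E
```

```text
5.55 [ 0.615  0.767  1.109 -0.003  1.878 -1.571] [531.6 376.3 218.1] [-3.138 -0.612 -2.527] 1.0038028972911999 [-1.1  0.4 -1. ] [553.2 392.7 373.1] [-2.802e+00  2.000e-03  2.187e+00]
[([299.0, 180.8, 35.9, 64.4], 0.8), ([402.4, 142.2, 81.3, 72.6], 0.73), ([376.4, 250.0, 29.1, 27.8], 0.66), ([0.0, 77.0, 99.5, 146.6], 0.24), ([281.8, 219.5, 79.8, 62.8], 0.72)]
```

View pics/w2.png

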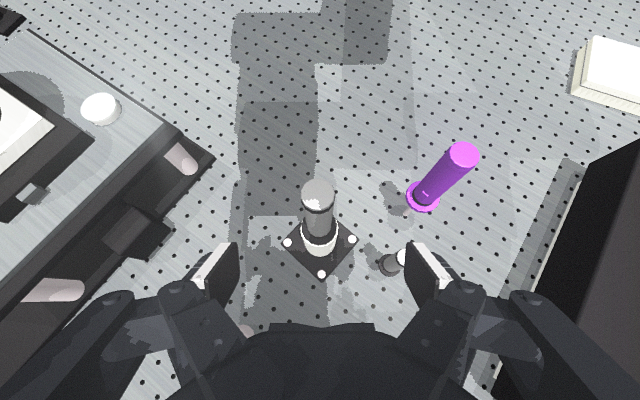

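```bash
python3 rec.py; python3 - <<'E'
from h import *; from rig import r; import pickle
W=pickle.load(open("w2.pkl","rb")); print(atz(W,(319,190),190),atz(W,(321,240),92),r.sense()["qvel"].round(3))
print([proj(W,np.array([496.4,349.5,z])) for z in(190,92)])
E
```

```text
5.7 [ 0.611  0.758  1.114 -0.005  1.875 -1.564] [532.5 372.9 222. ] [-3.132 -0.606 -2.54 ] 1.0044435129025855 [ 0.1 -0.3  1.2] [553.  389.3 377.2] [-2.808  0.008  2.178]
[496.54986928 349.9733156  190.        ] [509.59126992 360.52619203  92.        ] [-0.016 -0.046  0.007 -0.015  0.     0.011]
[array([[318.578432  , 189.47894034]]), array([[319.68578544, 223.65967279]])]
```

Request:
servo_tool:
  deltas:
    - {"x": 0,"y": 0,"z": 0,"rx": 0,"ry": 0,"rz": 0,"gripper": 1}
    - {"x": 0,"y": 0,"z": 0,"rx": 0,"ry": 0,"rz": 0,"gripper": 1}
    - {"x": 0,"y": 0,"z": 0,"rx": 0,"ry": 0,"rz": 0,"gripper": 1}

```text
clock: 6.0
eef_pos: [533.2, 371.5, 223.4]
tcp_rot: [-3.128, -0.603, -2.544]
contact_force: [0.4, -0.2, -0.3]
opening: 0.999
grasp_force: 0.0
```

```bash
cat >> h.py <<'E'
def cmd():
    try: d=json.load(open("cmd.json"))
    except Exception: return None
    return np.array(d[:3]),Ro.from_rotvec(d[3:])
def setcmd(p,R): json.dump(list(map(float,p))+list(map(float,R.as_rotvec())),open("cmd.json","w"))
def add(x,y,z,rx=0,ry=0,rz=0):
    p,R=cmd(); setcmd(p+[x,y,z],Ro.from_rotvec([rx,ry,rz])*R)
E
python3 - <<'E'
from h import *
setcmd([166,602.5,231.3],Ro.from_euler('xyz',[np.pi,0,2.8728]))
for m in [(220,-440,119,0,0,-1.16),(44,-140,-70,.056,-.8,-.137),(10,222,50,-.267,.554,1.107),(96,122,-107,-.28,.551,1.104)]: add(*m)
p,R=cmd(); print(p,R.as_euler('xyz'))
p1,R1=now(); print(p1,R1.as_euler('xyz'))
E
python3 rec.py
```

```text
[536.  366.5 223.3] [-3.12773895 -0.60919719 -2.53677484]
[533.18727994 371.50426833 223.44085651] [-3.12804236 -0.60344037 -2.54355725]
6.0 [ 0.61   0.755  1.116 -0.007  1.874 -1.563] [533.2 371.5 223.4] [-3.128 -0.603 -2.544] 0.9993588363685603 [ 0.4 -0.2 -0.3] [553.1 388.  378.7] [-2.811  0.011  2.176]
```

```bash
python3 - <<'E'
from h import *
p,R=now(); setcmd(p,R); R1=Rt(.6136+np.pi,.611); z=R1.as_matrix()[:,2]; t=np.array([496.5,349.7,160])+19*z
print(t-p,(R1*R.inv()).as_rotvec().round(3))
E
```

```text
[-45.59894673 -28.08067467 -79.00327659] [0.005 0.013 0.008]
```

Request:
servo_tool:
  deltas:
    - {"x": -8,"y": -4,"z": -12,"rx": 0.005,"ry": 0.013,"rz": 0.008,"gripper": 1}
    - {"x": -15,"y": -8,"z": -24,"rx": 0.005,"ry": 0.013,"rz": 0.008,"gripper": 1}
    - {"x": -22,"y": -13,"z": -37,"rx": 0.005,"ry": 0.013,"rz": 0.008,"gripper": 1}
    - {"x": -29,"y": -18,"z": -50,"rx": 0.005,"ry": 0.013,"rz": 0.008,"gripper": 1}
    - {"x": -36,"y": -22,"z": -62,"rx": 0.005,"ry": 0.013,"rz": 0.008,"gripper": 1}
    - {"x": -42,"y": -26,"z": -73,"rx": 0.005,"ry": 0.013,"rz": 0.008,"gripper": 1}
    - {"x": -45.5,"y": -28,"z": -79,"rx": 0.005,"ry": 0.013,"rz": 0.008,"gripper": 1}
    - {"x": -45.5,"y": -28,"z": -79,"rx": 0.005,"ry": 0.013,"rz": 0.008,"gripper": 1}
    - {"x": -45.5,"y": -28,"z": -79,"rx": 0.005,"ry": 0.013,"rz": 0.008,"gripper": 1}
    - {"x": -45.5,"y": -28,"z": -79,"rx": 0.005,"ry": 0.013,"rz": 0.008,"gripper": 1}

```text
clock: 7.0
eef_pos: [487.9, 344.2, 143.2]
tcp_rot: [-3.141, -0.613, -2.527]
contact_force: [0.3, 0.7, -0.5]
opening: 0.996
grasp_force: 0.0
```

```bash
python3 rec.py; python3 - <<'E'
from h import *
add(-45.5,-28,-79,.005,.013,.008); p,R=cmd(); print(p,R.as_euler('xyz'))
E
```

```text
7.0 [ 6.130e-01  7.490e-01  1.317e+00 -1.000e-03  1.688e+00 -1.572e+00] [487.9 344.2 143.2] [-3.141 -0.613 -2.527] 0.9961674603458177 [ 0.3  0.7 -0.5] [509.8 360.3 298.3] [-2.802  0.     2.185]
[487.68727994 343.50426833 144.44085651] [ 3.14112065 -0.61127728 -2.52755444]
```

Request:
servo_tool:
  deltas:
    - {"x": 0,"y": 0,"z": 0,"rx": 0,"ry": 0,"rz": 0,"gripper": -1}
    - {"x": 0,"y": 0,"z": 0,"rx": 0,"ry": 0,"rz": 0,"gripper": -1}
    - {"x": 0,"y": 0,"z": 0,"rx": 0,"ry": 0,"rz": 0,"gripper": -1}
    - {"x": 0,"y": 0,"z": 0,"rx": 0,"ry": 0,"rz": 0,"gripper": -1}
    - {"x": 0,"y": 0,"z": 0,"rx": 0,"ry": 0,"rz": 0,"gripper": -1}
    - {"x": 0,"y": 0,"z": 0,"rx": 0,"ry": 0,"rz": 0,"gripper": -1}
    - {"x": 0,"y": 0,"z": 0,"rx": 0,"ry": 0,"rz": 0,"gripper": -1}
    - {"x": 0,"y": 0,"z": 0,"rx": 0,"ry": 0,"rz": 0,"gripper": -1}
    - {"x": 0,"y": 0,"z": 0,"rx": 0,"ry": 0,"rz": 0,"gripper": -1}
    - {"x": 0,"y": 0,"z": 0,"rx": 0,"ry": 0,"rz": 0,"gripper": -1}
  newtons: 70

```text
clock: 8.0
eef_pos: [487.4, 343.8, 142.7]
tcp_rot: [-3.141, -0.614, -2.527]
contact_force: [0.5, 0.4, -0.1]
opening: 0.277
grasp_force: 68.3
```

```bash
python3 rec.py; python3 - <<'E'
from rig import r; import cv2,pickle
c=r.camera_params("wrist"); im=r.grab_frame("wrist"); pickle.dump(c,open("w3.pkl","wb")); cv2.imwrite("pics/w3.png",im)
E
```

```text
8.0 [ 0.613  0.75   1.318 -0.002  1.688 -1.573] [487.4 343.8 142.7] [-3.141 -0.614 -2.527] 0.27703721683070215 [ 0.5  0.4 -0.1] [509.4 360.  297.7] [-2.801  0.     2.185]
```

View pics/w3.png

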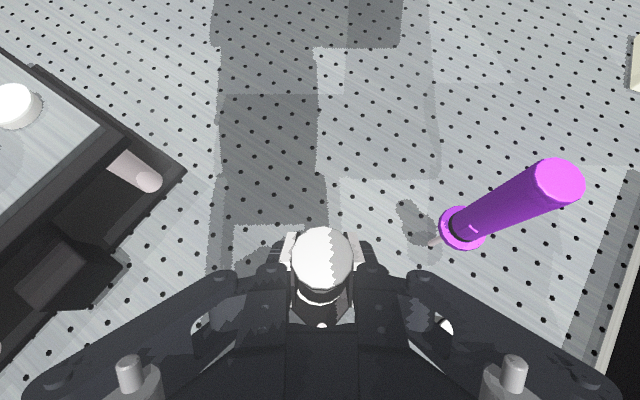

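```bash
cat >> h.py <<'E'
def grasp0():
    p,R=now(); setcmd(p,R); tip=np.array([496.4,349.7,15.])
    o=R.inv().apply(tip-p); print("tip in tool",o); o[1]=0; np.save("tip.npy",o)
C0=np.array([625.,20.3,0]); YAW=.0377
def ch(x,y,z): return Ro.from_euler('z',YAW).apply([x,y,z])+C0
def pose(tip,az,lean):   # az in degrees, chamber frame
    R=Rt(np.radians(az)+YAW,.613-lean); return np.asarray(tip)-R.apply(np.load("tip.npy")),R
def tipof(p,R): return p+R.apply(np.load("tip.npy"))
def go(targets,g=-1):    # from cmd; targets (tip,az,lean)
    p0,R0=cmd(); Q=[pose(*t) for t in targets]
    print(rows(p0,R0,[q[0] for q in Q],[q[1] for q in Q],g))
E
python3 - <<'E'
from h import *
grasp0(); print(np.load("tip.npy"))
az0=np.degrees(.6136+np.pi-YAW); T0=np.array([496.4,349.7,15])
go([(T0+[0,0,d],az0,0) for d in (3,8,15,25,37,50,64,78,92,104)])
E
```

```text
tip in tool [-82.31632227  -0.30126885  98.2129698 ]
[-82.31632227   0.          98.2129698 ]
[{"x": 0.1, "y": -0.3, "z": 3.0, "rx": 0.001, "ry": -0.0, "rz": -0.001, "gripper": -1}, {"x": 0.1, "y": -0.3, "z": 8.0, "rx": 0.001, "ry": -0.0, "rz": -0.001, "gripper": -1}, {"x": 0.1, "y": -0.3, "z": 15.0, "rx": 0.001, "ry": -0.0, "rz": -0.001, "gripper": -1}, {"x": 0.1, "y": -0.3, "z": 25.0, "rx": 0.001, "ry": -0.0, "rz": -0.001, "gripper": -1}, {"x": 0.1, "y": -0.3, "z": 37.0, "rx": 0.001, "ry": -0.0, "rz": -0.001, "gripper": -1}, {"x": 0.1, "y": -0.3, "z": 50.0, "rx": 0.001, "ry": -0.0, "rz": -0.001, "gripper": -1}, {"x": 0.1, "y": -0.3, "z": 64.0, "rx": 0.001, "ry": -0.0, "rz": -0.001, "gripper": -1}, {"x": 0.1, "y": -0.3, "z": 78.0, "rx": 0.001, "ry": -0.0, "rz": -0.001, "gripper": -1}, {"x": 0.1, "y": -0.3, "z": 92.0, "rx": 0.001, "ry": -0.0, "rz": -0.001, "gripper": -1}, {"x": 0.1, "y": -0.3, "z": 104.0, "rx": 0.001, "ry": -0.0, "rz": -0.001, "gripper": -1}]
```

Request:
servo_tool:
  deltas:
    - {"x": 0,"y": 0,"z": 3,"rx": 0,"ry": 0,"rz": 0,"gripper": -1}
    - {"x": 0,"y": 0,"z": 8,"rx": 0,"ry": 0,"rz": 0,"gripper": -1}
    - {"x": 0,"y": 0,"z": 15,"rx": 0,"ry": 0,"rz": 0,"gripper": -1}
    - {"x": 0,"y": 0,"z": 25,"rx": 0,"ry": 0,"rz": 0,"gripper": -1}
    - {"x": 0,"y": 0,"z": 37,"rx": 0,"ry": 0,"rz": 0,"gripper": -1}
    - {"x": 0,"y": 0,"z": 50,"rx": 0,"ry": 0,"rz": 0,"gripper": -1}
    - {"x": 0,"y": 0,"z": 64,"rx": 0,"ry": 0,"rz": 0,"gripper": -1}
    - {"x": 0,"y": 0,"z": 80,"rx": 0,"ry": 0,"rz": 0,"gripper": -1}
    - {"x": 0,"y": 0,"z": 100,"rx": 0,"ry": 0,"rz": 0,"gripper": -1}
    - {"x": 0,"y": 0,"z": 115,"rx": 0,"ry": 0,"rz": 0,"gripper": -1}

```text
clock: 9.05
eef_pos: [487.6, 343.9, 259.9]
tcp_rot: [-3.141, -0.612, -2.527]
contact_force: [0.2, 0.3, -0.8]
opening: 0.277
grasp_force: 68.4
```

```bash
python3 rec.py; python3 - <<'E'
from h import *
add(0,0,115); p,R=cmd(); az0=np.degrees(.6136+np.pi-YAW)
S=ch(38,60,134.5); az=125; lean=.873
_,R1=pose(S,az,lean); ax=-Ro.from_matrix(R1.as_matrix()).apply(np.load("tip.npy"))  # not the axis
e=np.array([np.cos(np.radians(az)+YAW),np.sin(np.radians(az)+YAW),0]); axis=e*np.sin(lean)+np.array([0,0,np.cos(lean)])
A=S+90*axis; print("S",S,"A",A)
T0=np.array([496.4,349.7,130.]); T=[(T0+(A-T0)*i/20,az0+(az-az0)*min(1,i/16),lean*min(1,i/16)) for i in range(1,21)]
go(T[:10]); q=pose(*T[9]); setcmd(*q); go(T[10:]); setcmd(p,R)
E
```

```text
9.05 [ 0.613  0.645  1.239 -0.002  1.87  -1.573] [487.6 343.9 259.9] [-3.141 -0.612 -2.527] 0.27706041626178946 [ 0.2  0.3 -0.8] [509.5 360.1 415. ] [-2.802  0.     2.185]
S [660.71153448  81.68962702 134.5       ] A [619.05463598 136.65009488 192.32775959]
[{"x": -0.3, "y": -13.5, "z": 2.3, "rx": 0.03, "ry": -0.046, "rz": -0.097, "gripper": -1}, {"x": -1.3, "y": -25.5, "z": 4.3, "rx": 0.055, "ry": -0.095, "rz": -0.193, "gripper": -1}, {"x": -2.5, "y": -36.1, "z": 5.9, "rx": 0.075, "ry": -0.147, "rz": -0.288, "gripper": -1}, {"x": -3.7, "y": -45.4, "z": 7.1, "rx": 0.091, "ry": -0.201, "rz": -0.384, "gripper": -1}, {"x": -4.8, "y": -53.3, "z": 7.9, "rx": 0.101, "ry": -0.257, "rz": -0.478, "gripper": -1}, {"x": -5.5, "y": -59.9, "z": 8.4, "rx": 0.107, "ry": -0.315, "rz": -0.572, "gripper": -1}, {"x": -5.6, "y": -65.3, "z": 8.6, "rx": 0.107, "ry": -0.375, "rz": -0.665, "gripper": -1}, {"x": -5.0, "y": -69.5, "z": 8.4, "rx": 0.103, "ry": -0.436, "rz": -0.756, "gripper": -1}, {"x": -3.4, "y": -72.7, "z": 7.8, "rx": 0.092, "ry": -0.499, "rz": -0.847, "gripper": -1}, {"x": -0.7, "y": -75.0,
[... 289 characters left out ...]
 -0.077, "ry": -0.145, "rz": -0.287, "gripper": -1}, {"x": 23.9, "y": -4.1, "z": -6.3, "rx": -0.113, "ry": -0.189, "rz": -0.382, "gripper": -1}, {"x": 33.5, "y": -4.9, "z": -8.6, "rx": -0.152, "ry": -0.229, "rz": -0.477, "gripper": -1}, {"x": 44.5, "y": -6.0, "z": -11.1, "rx": -0.197, "ry": -0.267, "rz": -0.571, "gripper": -1}, {"x": 50.7, "y": -16.7, "z": -8.0, "rx": -0.197, "ry": -0.267, "rz": -0.571, "gripper": -1}, {"x": 56.8, "y": -27.3, "z": -4.9, "rx": -0.197, "ry": -0.267, "rz": -0.571, "gripper": -1}, {"x": 62.9, "y": -38.0, "z": -1.7, "rx": -0.197, "ry": -0.267, "rz": -0.571, "gripper": -1}, {"x": 69.1, "y": -48.6, "z": 1.4, "rx": -0.197, "ry": -0.267, "rz": -0.571, "gripper": -1}]
```

Request:
servo_tool:
  deltas:
    - {"x": 0,"y": -13.5,"z": 2.3,"rx": 0.03,"ry": -0.046,"rz": -0.097,"gripper": -1}
    - {"x": -1.3,"y": -25.5,"z": 4.3,"rx": 0.055,"ry": -0.095,"rz": -0.193,"gripper": -1}
    - {"x": -2.5,"y": -36,"z": 6,"rx": 0.075,"ry": -0.147,"rz": -0.288,"gripper": -1}
    - {"x": -3.7,"y": -45.4,"z": 7,"rx": 0.091,"ry": -0.201,"rz": -0.384,"gripper": -1}
    - {"x": -4.8,"y": -53.3,"z": 8,"rx": 0.101,"ry": -0.257,"rz": -0.478,"gripper": -1}
    - {"x": -5.5,"y": -60,"z": 8.4,"rx": 0.107,"ry": -0.315,"rz": -0.572,"gripper": -1}
    - {"x": -5.6,"y": -65.3,"z": 8.6,"rx": 0.107,"ry": -0.375,"rz": -0.665,"gripper": -1}
    - {"x": -5,"y": -69.5,"z": 8.4,"rx": 0.103,"ry": -0.436,"rz": -0.756,"gripper": -1}
    - {"x": -3.4,"y": -72.7,"z": 7.8,"rx": 0.092,"ry": -0.499,"rz": -0.847,"gripper": -1}
    - {"x": -0.7,"y": -75,"z": 7,"rx": 0.076,"ry": -0.562,"rz": -0.936,"gripper": -1}

```text
clock: 10.05
eef_pos: [486.6, 268.2, 265.7]
tcp_rot: [3.141, -0.065, 2.791]
contact_force: [-0.1, 0.1, -1.1]
opening: 0.274
grasp_force: 68.7
```

Request:
servo_tool:
  deltas:
    - {"x": 3.9,"y": -1.6,"z": -1.2,"rx": -0.021,"ry": -0.05,"rz": -0.096,"gripper": -1}
    - {"x": 9.2,"y": -2.7,"z": -2.6,"rx": -0.047,"ry": -0.099,"rz": -0.192,"gripper": -1}
    - {"x": 15.8,"y": -3.4,"z": -4.3,"rx": -0.077,"ry": -0.145,"rz": -0.287,"gripper": -1}
    - {"x": 23.9,"y": -4.1,"z": -6.3,"rx": -0.113,"ry": -0.189,"rz": -0.382,"gripper": -1}
    - {"x": 33.5,"y": -4.9,"z": -8.6,"rx": -0.152,"ry": -0.229,"rz": -0.477,"gripper": -1}
    - {"x": 44.5,"y": -6,"z": -11.1,"rx": -0.197,"ry": -0.267,"rz": -0.571,"gripper": -1}
    - {"x": 50.7,"y": -16.7,"z": -8,"rx": -0.197,"ry": -0.267,"rz": -0.571,"gripper": -1}
    - {"x": 56.8,"y": -27.3,"z": -5,"rx": -0.197,"ry": -0.267,"rz": -0.571,"gripper": -1}
    - {"x": 63,"y": -38,"z": -1.7,"rx": -0.197,"ry": -0.267,"rz": -0.571,"gripper": -1}
    - {"x": 69,"y": -48.6,"z": 1.4,"rx": -0.197,"ry": -0.267,"rz": -0.571,"gripper": -1}

```text
clock: 11.05
eef_pos: [556.2, 218.6, 267.0]
tcp_rot: [-3.141, 0.259, 2.219]
contact_force: [-0.4, 0.4, -0.7]
opening: 0.278
grasp_force: 68.7
```

Request:
servo_tool:
  deltas:
    - {"x": 0,"y": 0,"z": 0,"rx": 0,"ry": 0,"rz": 0,"gripper": -1}
    - {"x": 0,"y": 0,"z": 0,"rx": 0,"ry": 0,"rz": 0,"gripper": -1}
    - {"x": 0,"y": 0,"z": 0,"rx": 0,"ry": 0,"rz": 0,"gripper": -1}
    - {"x": 0,"y": 0,"z": 0,"rx": 0,"ry": 0,"rz": 0,"gripper": -1}

```text
clock: 11.45
eef_pos: [555.4, 220.5, 266.0]
tcp_rot: [-3.141, 0.259, 2.22]
contact_force: [-0.2, -0.2, -0.2]
opening: 0.271
grasp_force: 68.7
```

```bash
python3 rec.py; python3 - <<'E'
from h import *; from rig import r; import cv2,pickle
add(-.7,-75,7,.076,-.562,-.936); add(69,-48.6,1.4,-.197,-.267,-.571)
p,R=now(); pc,Rc=cmd(); print("meas tip",tipof(p,R),"cmd tip",tipof(pc,Rc),(Rc*R.inv()).as_rotvec())
c=r.camera_params("wrist"); im=r.grab_frame("wrist"); pickle.dump(c,open("w4.pkl","wb")); cv2.imwrite("pics/w4.png",im)
t=r.grab_frame("top"); s=r.grab_frame("scene"); cv2.imwrite("pics/t4.png",t); cv2.imwrite("pics/s4.png",s)
ax=R.apply(-np.load("tip.npy"));
for n,i in(("wrist",im),("top",t),("scene",s)): print(n,proj(r.camera_params(n),tipof(p,R)).round(1), proj(r.camera_params(n),ch(36,55,130)).round(1))
k=np.hstack([cv2.resize(im[60:330,150:490],None,fx=1.1,fy=1.1),cv2.resize(t[120:219,270:410],None,fx=3,fy=3)]);
E
```

```text
11.45 [ 0.522  0.263  1.706 -0.282  1.155 -0.015] [555.4 220.5 266. ] [-3.141  0.259  2.22 ] 0.2712982828629021 [-0.2 -0.2 -0.2] [494.1 303.  385.6] [2.61  0.    0.648]
meas tip [618.66106934 136.93738355 192.13581817] cmd tip [618.9380129  136.63326991 192.3106479 ] [-0.00011859 -0.00037483 -0.00046287]
wrist [[320.2 280.9]] [[317.2 284. ]]
top [[273.8 178. ]] [[295.2 166.9]]
scene [[248.2 176.8]] [[269.6 166.2]]
```

View pics/w4.png

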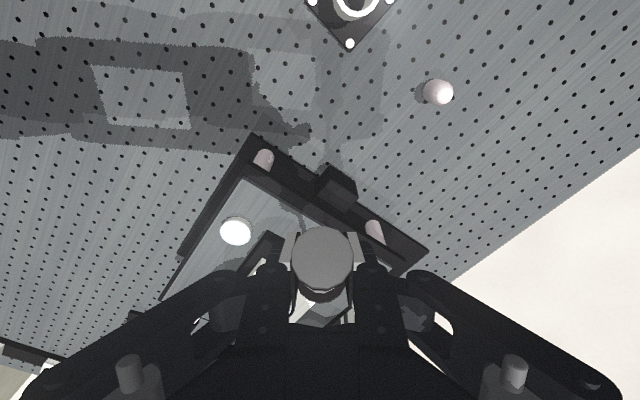

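```bash
python3 - <<'E'
from h import *; from rig import r; import cv2
p,R=now(); out=[]
for n,f,(u,v) in (("top","pics/t4.png",(250,150)),("scene","pics/s4.png",(228,140))):
    c=r.camera_params(n); im=cv2.imread(f)[v:v+75,u:u+100]; im=cv2.resize(im,None,fx=8,fy=4*2 if 0 else 8,interpolation=cv2.INTER_CUBIC)[:, :]
    for P in [tipof(p,R)]+[ch(*q) for q in [(-56,80,130),(-56,-80,130),(-45,55,130),(-45,-55,130),(-45,55,146),(-45,-55,146),(-56,80,110)]]:
        x,y=(proj(c,P)[0]-[u,v]+.5)*8; cv2.circle(im,(int(x),int(y)),3,(0,0,255),1)
    out.append(im[:300] if n=="scene" else im[:300])
cv2.imwrite("pics/m4.png",np.vstack(out)[:600])
E
```

```text
(no output)
```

View pics/m4.png

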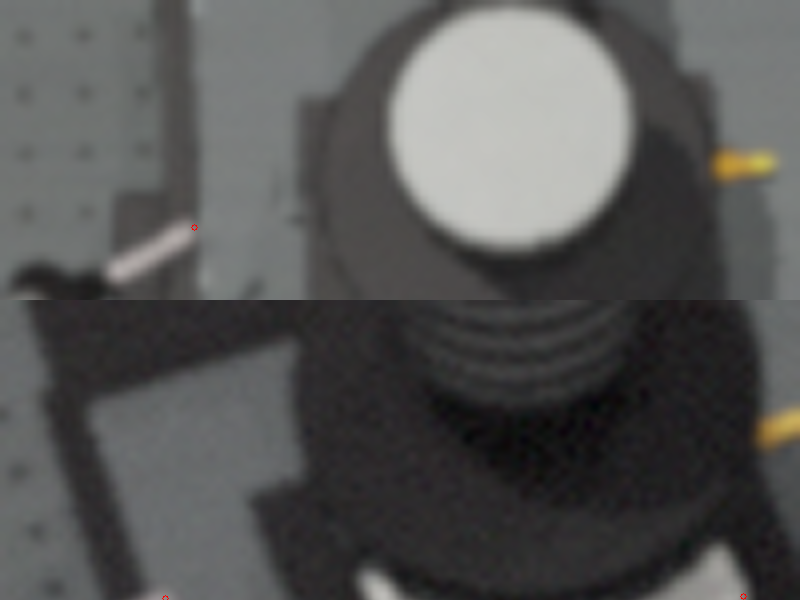

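```bash
python3 - <<'E'
from h import *; from rig import r; import cv2
p,R=now(); out=[]
for n,f,(u,v) in (("top","pics/t4.png",(265,165)),("scene","pics/s4.png",(240,168))):
    c=r.camera_params(n); im=cv2.imread(f)[v:v+37,u:u+100]; im=cv2.resize(im,None,fx=8,fy=8,interpolation=cv2.INTER_CUBIC)
    for P in [tipof(p,R)]+[ch(*q) for q in [(-56,80,130),(-56,-80,130),(-45,55,130),(-45,-55,130),(-45,55,146),(-45,-55,146),(-56,80,110),(-56,-80,110)]]:
        x,y=(proj(c,P)[0]-[u,v]+.5)*8; cv2.circle(im,(int(x),int(y)),3,(0,0,255),1)
    out.append(im)
cv2.imwrite("pics/m5.png",np.vstack(out))
E
```

```text
(no output)
```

View pics/m5.png

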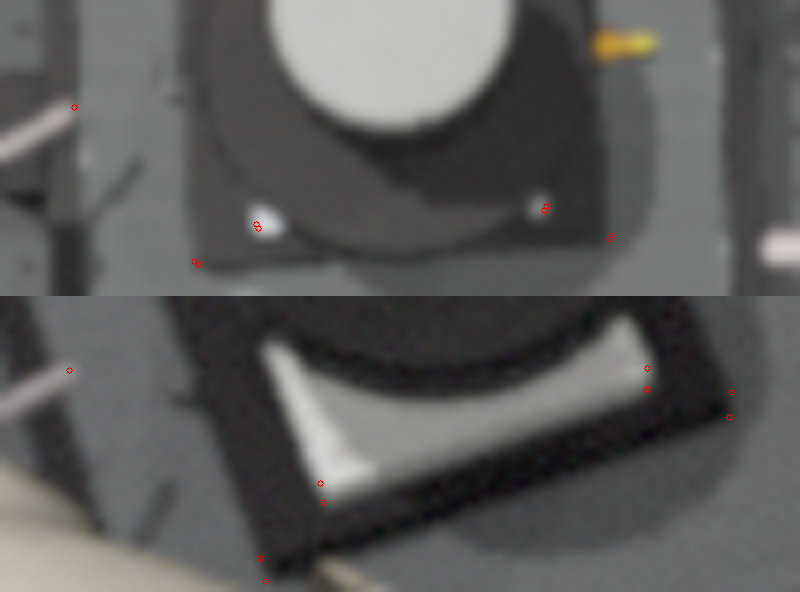

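```bash
cat > sweep.py <<'E'
from h import *
import sys
L=.873; H=134.5
def axis(az):
    a=np.radians(az)+YAW; return np.array([np.cos(a)*np.sin(L),np.sin(a)*np.sin(L),np.cos(L)])
th=np.linspace(0,np.pi/2,9)
c1=np.c_[-42-8*np.sin(th),52+8*np.cos(th)]; xy=np.vstack([[39,60],c1,c1[::-1]*[1,-1],[39,-60]])
s=np.r_[0,np.cumsum(np.linalg.norm(np.diff(xy,axis=0),axis=1))]
def at(u):
    x,y=np.interp(u,s,xy[:,0]),np.interp(u,s,xy[:,1]); az=125+110*u/s[-1]
    return ch(x,y,H),az,L
path=[(at(0)[0]+d*axis(125),125,L) for d in list(np.arange(86,10,-4))+[7,4.5,2.5,1.2,.4,0]]
n=90; w=np.linspace(0,s[-1],n-1); path+=[at(u) for u in w[1:]]+[at(s[-1])]*2
path+=[(at(s[-1])[0]+d*axis(235),235,L) for d in [1,3,6]+list(np.arange(10,90,4))+[90,90]]
if __name__=="__main__":
    print(len(path),s[-1]); k=int(sys.argv[1])
    if k>0: setcmd(*pose(*path[k*10-1]))
    for t in path[k*10:k*10+10]:
        pass
    go(path[k*10:k*10+10])
E
python3 sweep.py 0; python3 - <<'E'
from h import *
p,R=cmd(); q=__import__("sweep").pose(*__import__("sweep").path[0]); print(q[0]-p,(q[1]*R.inv()).as_rotvec())
E
for k in 1 2; do python3 sweep.py $k; done
```

```text
140 291.0923879243675
[{"x": 2.9, "y": -2.4, "z": -2.6, "rx": 0.0, "ry": -0.001, "rz": 0.0, "gripper": -1}, {"x": 4.7, "y": -4.9, "z": -5.2, "rx": 0.0, "ry": -0.001, "rz": 0.0, "gripper": -1}, {"x": 6.6, "y": -7.3, "z": -7.7, "rx": 0.0, "ry": -0.001, "rz": 0.0, "gripper": -1}, {"x": 8.4, "y": -9.7, "z": -10.3, "rx": 0.0, "ry": -0.001, "rz": 0.0, "gripper": -1}, {"x": 10.3, "y": -12.2, "z": -12.9, "rx": 0.0, "ry": -0.001, "rz": 0.0, "gripper": -1}, {"x": 12.1, "y": -14.6, "z": -15.4, "rx": 0.0, "ry": -0.001, "rz": 0.0, "gripper": -1}, {"x": 14.0, "y": -17.1, "z": -18.0, "rx": 0.0, "ry": -0.001, "rz": 0.0, "gripper": -1}, {"x": 15.8, "y": -19.5, "z": -20.6, "rx": 0.0, "ry": -0.001, "rz": 0.0, "gripper": -1}, {"x": 17.7, "y": -22.0, "z": -23.1, "rx": 0.0, "ry": -0.001, "rz": 0.0, "gripper": -1}, {"x": 19.5, "y": -24.4, "z": -25.7, "rx": 0.0, "ry": -0.001, "rz": 0.0, "gripper": -1}]
[ 2.88347782 -2.42074273 -2.588036  ] [ 0.00017555 -0.00078547  0.00031017]
140 291.0923879243675
[{"x": 1.9, "y": -2.4, "z": -2.6, "rx": -0.0, "ry": -0.0, "rz": 0.0, "gripper": -1}, {"x": 3.7, "y": -4.9, "z"
[... 931 characters left out ...]
r": -1}, {"x": 2.7, "y": -3.5, "z": -3.7, "rx": -0.0, "ry": -0.0, "rz": 0.0, "gripper": -1}, {"x": 3.1, "y": -4.0, "z": -4.2, "rx": -0.0, "ry": -0.0, "rz": 0.0, "gripper": -1}, {"x": 3.2, "y": -4.3, "z": -4.5, "rx": -0.0, "ry": -0.0, "rz": 0.0, "gripper": -1}, {"x": -1.9, "y": -5.8, "z": -4.5, "rx": -0.0, "ry": -0.0, "rz": 0.022, "gripper": -1}, {"x": -7.0, "y": -7.4, "z": -4.5, "rx": -0.0, "ry": -0.0, "rz": 0.044, "gripper": -1}, {"x": -12.0, "y": -9.0, "z": -4.5, "rx": -0.0, "ry": -0.0, "rz": 0.065, "gripper": -1}, {"x": -17.0, "y": -10.6, "z": -4.5, "rx": -0.0, "ry": -0.0, "rz": 0.087, "gripper": -1}, {"x": -22.0, "y": -12.3, "z": -4.5, "rx": -0.0, "ry": -0.0, "rz": 0.109, "gripper": -1}]
```

Request:
servo_tool:
  deltas:
    - {"x": 2.9,"y": -2.4,"z": -2.6,"rx": 0,"ry": 0,"rz": 0,"gripper": -1}
    - {"x": 4.7,"y": -4.9,"z": -5.2,"rx": 0,"ry": 0,"rz": 0,"gripper": -1}
    - {"x": 6.6,"y": -7.3,"z": -7.7,"rx": 0,"ry": 0,"rz": 0,"gripper": -1}
    - {"x": 8.4,"y": -9.7,"z": -10.3,"rx": 0,"ry": 0,"rz": 0,"gripper": -1}
    - {"x": 10.3,"y": -12.2,"z": -12.9,"rx": 0,"ry": 0,"rz": 0,"gripper": -1}
    - {"x": 12.1,"y": -14.6,"z": -15.4,"rx": 0,"ry": 0,"rz": 0,"gripper": -1}
    - {"x": 14,"y": -17.1,"z": -18,"rx": 0,"ry": 0,"rz": 0,"gripper": -1}
    - {"x": 15.8,"y": -19.5,"z": -20.6,"rx": 0,"ry": 0,"rz": 0,"gripper": -1}
    - {"x": 17.7,"y": -22,"z": -23.1,"rx": 0,"ry": 0,"rz": 0,"gripper": -1}
    - {"x": 19.5,"y": -24.4,"z": -25.7,"rx": 0,"ry": 0,"rz": 0,"gripper": -1}

```text
clock: 12.6
eef_pos: [575.3, 195.6, 240.2]
tcp_rot: [-3.141, 0.26, 2.219]
contact_force: [0.0, -0.0, -1.2]
opening: 0.275
grasp_force: 68.7
```

```bash
sed -i 's/\[7,4.5,2.5,1.2,.4,0\]/[10.5,7.5,5,3,1.5,.6,0]/' sweep.py
python3 - <<'E'
from h import *
import sweep
p,R=now(); print("tip meas",tipof(p,R),"cmd",sweep.path[9][0])
E
for k in 1 2 3; do python3 sweep.py $k; done
```

```text
tip meas [638.54899713 112.0191706  166.39178573] cmd [638.56810253 112.26091135 166.62653311]
141 291.0923879243675
[{"x": 1.9, "y": -2.4, "z": -2.6, "rx": -0.0, "ry": -0.0, "rz": 0.0, "gripper": -1}, {"x": 3.7, "y": -4.9, "z": -5.1, "rx": -0.0, "ry": -0.0, "rz": 0.0, "gripper": -1}, {"x": 5.6, "y": -7.3, "z": -7.7, "rx": -0.0, "ry": -0.0, "rz": 0.0, "gripper": -1}, {"x": 7.4, "y": -9.8, "z": -10.3, "rx": -0.0, "ry": -0.0, "rz": 0.0, "gripper": -1}, {"x": 9.3, "y": -12.2, "z": -12.9, "rx": -0.0, "ry": -0.0, "rz": 0.0, "gripper": -1}, {"x": 11.1, "y": -14.7, "z": -15.4, "rx": -0.0, "ry": -0.0, "rz": 0.0, "gripper": -1}, {"x": 13.0, "y": -17.1, "z": -18.0, "rx": -0.0, "ry": -0.0, "rz": 0.0, "gripper": -1}, {"x": 14.8, "y": -19.5, "z": -20.6, "rx": -0.0, "ry": -0.0, "rz": 0.0, "gripper": -1}, {"x": 16.7, "y": -22.0, "z": -23.1, "rx": -0.0, "ry": -0.0, "rz": 0.0, "gripper": -1}, {"x": 18.3, "y": -24.1, "z": -25.4, "rx": -0.0, "ry": -0.0, "rz": 0.0, "gripper": -1}]
141 291.0923879243675
[{"x": 1.4, "y": -1.8, "z": -1.9, "rx": -0.0, "ry": -0.0, "rz": 0.0, "gripper": -1}, {"x": 2.5, "y": -
[... 951 characters left out ...]
"x": -14.8, "y": -5.1, "z": 0.0, "rx": -0.0, "ry": -0.0, "rz": 0.065, "gripper": -1}, {"x": -19.7, "y": -6.9, "z": 0.0, "rx": -0.0, "ry": -0.0, "rz": 0.087, "gripper": -1}, {"x": -24.6, "y": -8.7, "z": -0.0, "rx": -0.0, "ry": -0.0, "rz": 0.109, "gripper": -1}, {"x": -29.4, "y": -10.6, "z": 0.0, "rx": -0.0, "ry": -0.0, "rz": 0.131, "gripper": -1}, {"x": -34.1, "y": -12.5, "z": 0.0, "rx": -0.0, "ry": -0.0, "rz": 0.153, "gripper": -1}, {"x": -38.9, "y": -14.4, "z": 0.0, "rx": -0.0, "ry": -0.0, "rz": 0.175, "gripper": -1}, {"x": -43.6, "y": -16.3, "z": 0.0, "rx": -0.0, "ry": -0.0, "rz": 0.196, "gripper": -1}, {"x": -48.2, "y": -18.3, "z": 0.0, "rx": -0.0, "ry": -0.0, "rz": 0.218, "gripper": -1}]
```

Request:
servo_tool:
  deltas:
    - {"x": 1.9,"y": -2.4,"z": -2.6,"rx": 0,"ry": 0,"rz": 0,"gripper": -1}
    - {"x": 3.7,"y": -4.9,"z": -5.1,"rx": 0,"ry": 0,"rz": 0,"gripper": -1}
    - {"x": 5.6,"y": -7.3,"z": -7.7,"rx": 0,"ry": 0,"rz": 0,"gripper": -1}
    - {"x": 7.4,"y": -9.8,"z": -10.3,"rx": 0,"ry": 0,"rz": 0,"gripper": -1}
    - {"x": 9.3,"y": -12.2,"z": -12.9,"rx": 0,"ry": 0,"rz": 0,"gripper": -1}
    - {"x": 11.1,"y": -14.7,"z": -15.4,"rx": 0,"ry": 0,"rz": 0,"gripper": -1}
    - {"x": 13,"y": -17.1,"z": -18,"rx": 0,"ry": 0,"rz": 0,"gripper": -1}
    - {"x": 14.8,"y": -19.5,"z": -20.6,"rx": 0,"ry": 0,"rz": 0,"gripper": -1}
    - {"x": 16.7,"y": -22,"z": -23.1,"rx": 0,"ry": 0,"rz": 0,"gripper": -1}
    - {"x": 18.3,"y": -24.1,"z": -25.4,"rx": 0,"ry": 0,"rz": 0,"gripper": -1}

```text
clock: 13.6
eef_pos: [593.6, 171.5, 214.8]
tcp_rot: [-3.141, 0.26, 2.219]
contact_force: [-0.3, -0.2, -1.3]
opening: 0.279
grasp_force: 68.7
```

Request:
servo_tool:
  deltas:
    - {"x": 1.4,"y": -1.8,"z": -1.9,"rx": 0,"ry": 0,"rz": 0,"gripper": -1}
    - {"x": 2.5,"y": -3.4,"z": -3.5,"rx": 0,"ry": 0,"rz": 0,"gripper": -1}
    - {"x": 3.5,"y": -4.6,"z": -4.8,"rx": 0,"ry": 0,"rz": 0,"gripper": -1}
    - {"x": 4.2,"y": -5.5,"z": -5.8,"rx": 0,"ry": 0,"rz": 0,"gripper": -1}
    - {"x": 4.6,"y": -6,"z": -6.4,"rx": 0,"ry": 0,"rz": 0,"gripper": -1}
    - {"x": 4.9,"y": -6.4,"z": -6.7,"rx": 0,"ry": 0,"rz": 0,"gripper": -1}

```text
clock: 14.2
eef_pos: [598.4, 165.3, 208.3]
tcp_rot: [-3.141, 0.26, 2.219]
contact_force: [-1.2, -0.1, -0.6]
opening: 0.272
grasp_force: 68.7
```

```bash
python3 rec.py; python3 - <<'E'
from h import *
from rig import r
import sweep,cv2
p,R=now(); print("tip meas",tipof(p,R),"cmd",sweep.path[25][0])
im=r.grab_frame("scene"); t=r.grab_frame("top"); cv2.imwrite("pics/s6.png",im); cv2.imwrite("pics/t6.png",t)
print(proj(r.camera_params("scene"),tipof(p,R)),proj(r.camera_params("top"),tipof(p,R)))
E
```

```text
14.2 [ 0.405  0.34   1.735 -0.296  1.023 -0.094] [598.4 165.3 208.3] [-3.141  0.26   2.219] 0.27230921510734923 [-1.2 -0.1 -0.6] [537.1 247.9 327.9] [2.61  0.    0.648]
tip meas [661.5998261   81.72476361 134.48061943] cmd [661.71082392  81.72731809 134.5       ]
[[267.24618774 165.18388094]] [[293.47595558 165.83549174]]
```

```bash
python3 - <<'E'
from h import *
import sweep
Q=[pose(*t) for t in sweep.path]
for k in range(4,12):
    p0,R0=Q[k*10-1]; print(k,[tuple(np.r_[(p-p0).round(1),(R*R0.inv()).as_rotvec()[2].round(3)].tolist()) for p,R in Q[k*10:k*10+10]])
E
```

```text
4 [(-4.6, -2.0, 0.0, 0.022), (-9.2, -4.0, 0.0, 0.044), (-13.7, -6.1, 0.0, 0.065), (-18.2, -8.2, 0.0, 0.087), (-22.6, -10.3, 0.0, 0.109), (-27.0, -12.4, 0.0, 0.131), (-31.4, -14.6, 0.0, 0.153), (-35.7, -16.8, 0.0, 0.175), (-39.9, -19.0, 0.0, 0.196), (-44.1, -21.2, 0.0, 0.218)]
5 [(-4.1, -2.4, 0.0, 0.022), (-7.9, -6.0, 0.0, 0.044), (-10.8, -10.7, 0.0, 0.065), (-12.4, -16.0, 0.0, 0.087), (-13.1, -21.5, 0.0, 0.109), (-13.6, -27.0, 0.0, 0.131), (-14.0, -32.5, 0.0, 0.153), (-14.4, -38.0, 0.0, 0.175), (-14.8, -43.6, 0.0, 0.196), (-15.1, -49.1, 0.0, 0.218)]
6 [(-0.3, -5.6, 0.0, 0.022), (-0.5, -11.1, 0.0, 0.044), (-0.6, -16.7, 0.0, 0.065), (-0.7, -22.3, 0.0, 0.087), (-0.8, -27.9, 0.0, 0.109), (-0.8, -33.5, 0.0, 0.131), (-0.8, -39.0, 0.0, 0.153), (-0.7, -44.6, -0.0, 0.175), (-0.6, -50.2, 0.0, 0.196), (-0.4, -55.8, 0.0, 0.218)]
7 [(0.2, -5.6, 0.0, 0.022), (0.5, -11.2, 0.0, 0.044), (0.9, -16.8, 0.0, 0.065), (1.2, -22.3, 0.0, 0.087), (1.7, -27.9, 0.0, 0.109), (2.2, -33.5, 0.0, 0.131), (2.7, -39.0, 0.0, 0.153), (3.3, -44.6, 0.0, 0.175), (3.9, -50.1, 0.0, 0.196), (4.6, -55.6, 0.0, 0.218)]
8 [(0.7, 
[... 351 characters left out ...]
, 0.087), (22.3, -9.2, 0.0, 0.109), (26.9, -11.0, 0.0, 0.131), (31.5, -12.8, 0.0, 0.153), (36.2, -14.5, 0.0, 0.175), (40.9, -16.1, 0.0, 0.196), (45.6, -17.8, 0.0, 0.218)]
10 [(4.8, -1.6, 0.0, 0.022), (9.6, -3.2, 0.0, 0.044), (14.5, -4.8, 0.0, 0.065), (19.4, -6.3, 0.0, 0.087), (24.3, -7.8, 0.0, 0.109), (29.3, -9.2, 0.0, 0.131), (34.3, -10.6, 0.0, 0.153), (39.3, -12.0, 0.0, 0.175), (44.3, -13.3, 0.0, 0.196), (49.4, -14.6, 0.0, 0.218)]
11 [(5.1, -1.3, 0.0, 0.022), (10.3, -2.5, 0.0, 0.044), (15.5, -3.7, 0.0, 0.065), (20.7, -4.8, 0.0, 0.087), (20.7, -4.8, 0.0, 0.087), (20.7, -4.8, 0.0, 0.087), (20.3, -5.4, 0.6, 0.087), (19.4, -6.7, 1.9, 0.087), (18.2, -8.7, 3.9, 0.087), (16.5, -11.2, 6.4, 0.087)]
```

Request:
servo_tool:
  deltas:
    - {"x": -5.2,"y": -1.5,"z": 0,"rx": 0,"ry": 0,"rz": 0.022,"gripper": -1}
    - {"x": -10.2,"y": -3.1,"z": 0,"rx": 0,"ry": 0,"rz": 0.044,"gripper": -1}
    - {"x": -15.3,"y": -4.7,"z": 0,"rx": 0,"ry": 0,"rz": 0.065,"gripper": -1}
    - {"x": -20.3,"y": -6.3,"z": 0,"rx": 0,"ry": 0,"rz": 0.087,"gripper": -1}

```text
clock: 14.7
eef_pos: [577.4, 158.8, 208.3]
tcp_rot: [-3.141, 0.26, 2.308]
contact_force: [-0.7, -0.8, -1.6]
opening: 0.277
grasp_force: 68.8
```

Request:
servo_tool:
  deltas:
    - {"x": -5,"y": -1.7,"z": 0,"rx": 0,"ry": 0,"rz": 0.022,"gripper": -1}
    - {"x": -9.9,"y": -3.4,"z": 0,"rx": 0,"ry": 0,"rz": 0.044,"gripper": -1}
    - {"x": -14.8,"y": -5.1,"z": 0,"rx": 0,"ry": 0,"rz": 0.065,"gripper": -1}
    - {"x": -19.7,"y": -6.9,"z": 0,"rx": 0,"ry": 0,"rz": 0.087,"gripper": -1}
    - {"x": -24.6,"y": -8.7,"z": 0,"rx": 0,"ry": 0,"rz": 0.109,"gripper": -1}
    - {"x": -29.4,"y": -10.6,"z": 0,"rx": 0,"ry": 0,"rz": 0.131,"gripper": -1}
    - {"x": -34.1,"y": -12.5,"z": 0,"rx": 0,"ry": 0,"rz": 0.153,"gripper": -1}
    - {"x": -38.9,"y": -14.4,"z": 0,"rx": 0,"ry": 0,"rz": 0.175,"gripper": -1}
    - {"x": -43.6,"y": -16.3,"z": 0,"rx": 0,"ry": 0,"rz": 0.196,"gripper": -1}
    - {"x": -48.2,"y": -18.3,"z": 0,"rx": 0,"ry": 0,"rz": 0.218,"gripper": -1}

```text
clock: 15.7
eef_pos: [529.5, 140.5, 208.3]
tcp_rot: [-3.141, 0.26, 2.526]
contact_force: [-0.4, -0.2, -1.0]
opening: 0.27
grasp_force: 68.8
```

```bash
python3 rec.py; python3 - <<'E'
from h import *
import sweep
p,R=now(); print("tip meas",tipof(p,R),"cmd",sweep.path[39][0])
E
```

```text
15.7 [ 0.393  0.192  1.939 -0.284  0.891 -0.396] [529.5 140.5 208.3] [-3.141  0.26   2.526] 0.27035353849190286 [-0.4 -0.2 -1. ] [446.4 200.7 327.9] [2.61  0.    0.955]
tip meas [614.97285238  79.9689014  134.50102683] cmd [615.43357747  79.98183887 134.5       ]
```

Tracking is accurate; carry on with the pass.

Request:
servo_tool:
  deltas:
    - {"x": -4.6,"y": -2,"z": 0,"rx": 0,"ry": 0,"rz": 0.022,"gripper": -1}
    - {"x": -9.2,"y": -4,"z": 0,"rx": 0,"ry": 0,"rz": 0.044,"gripper": -1}
    - {"x": -13.7,"y": -6.1,"z": 0,"rx": 0,"ry": 0,"rz": 0.065,"gripper": -1}
    - {"x": -18.2,"y": -8.2,"z": 0,"rx": 0,"ry": 0,"rz": 0.087,"gripper": -1}
    - {"x": -22.6,"y": -10.3,"z": 0,"rx": 0,"ry": 0,"rz": 0.109,"gripper": -1}
    - {"x": -27,"y": -12.4,"z": 0,"rx": 0,"ry": 0,"rz": 0.131,"gripper": -1}
    - {"x": -31.4,"y": -14.6,"z": 0,"rx": 0,"ry": 0,"rz": 0.153,"gripper": -1}
    - {"x": -35.7,"y": -16.8,"z": 0,"rx": 0,"ry": 0,"rz": 0.175,"gripper": -1}
    - {"x": -39.9,"y": -19,"z": 0,"rx": 0,"ry": 0,"rz": 0.196,"gripper": -1}
    - {"x": -44.1,"y": -21.2,"z": 0,"rx": 0,"ry": 0,"rz": 0.218,"gripper": -1}

```text
clock: 16.7
eef_pos: [485.4, 119.3, 208.3]
tcp_rot: [-3.141, 0.26, 2.744]
contact_force: [0.4, 0.2, -0.5]
opening: 0.274
grasp_force: 68.7
```

Request:
servo_tool:
  deltas:
    - {"x": -4.1,"y": -2.4,"z": 0,"rx": 0,"ry": 0,"rz": 0.022,"gripper": -1}
    - {"x": -7.9,"y": -6,"z": 0,"rx": 0,"ry": 0,"rz": 0.044,"gripper": -1}
    - {"x": -10.8,"y": -10.7,"z": 0,"rx": 0,"ry": 0,"rz": 0.065,"gripper": -1}
    - {"x": -12.4,"y": -16,"z": 0,"rx": 0,"ry": 0,"rz": 0.087,"gripper": -1}
    - {"x": -13.1,"y": -21.5,"z": 0,"rx": 0,"ry": 0,"rz": 0.109,"gripper": -1}
    - {"x": -13.6,"y": -27,"z": 0,"rx": 0,"ry": 0,"rz": 0.131,"gripper": -1}
    - {"x": -14,"y": -32.5,"z": 0,"rx": 0,"ry": 0,"rz": 0.153,"gripper": -1}
    - {"x": -14.4,"y": -38,"z": 0,"rx": 0,"ry": 0,"rz": 0.175,"gripper": -1}
    - {"x": -14.8,"y": -43.6,"z": 0,"rx": 0,"ry": 0,"rz": 0.196,"gripper": -1}
    - {"x": -15.1,"y": -49.1,"z": 0,"rx": 0,"ry": 0,"rz": 0.218,"gripper": -1}

```text
clock: 17.7
eef_pos: [470.4, 70.0, 208.3]
tcp_rot: [-3.141, 0.26, 2.962]
contact_force: [0.5, 0.4, -0.7]
opening: 0.277
grasp_force: 68.7
```

```bash
python3 rec.py; python3 - <<'E'
from h import *
import sweep
p,R=now(); print("tip meas",tipof(p,R),"cmd",sweep.path[59][0])
E
```

```text
17.7 [ 0.217  0.025  2.133 -0.147  0.749 -1.078] [470.4  70.  208.3] [-3.141  0.26   2.962] 0.27742164948035314 [ 0.5  0.4 -0.7] [370.2  89.4 327.9] [2.609 0.    1.391]
tip meas [573.52618102  51.25334843 134.51506396] cmd [573.78875718  51.47062252 134.5       ]
```

Request:
servo_tool:
  deltas:
    - {"x": -0.3,"y": -5.6,"z": 0,"rx": 0,"ry": 0,"rz": 0.022,"gripper": -1}
    - {"x": -0.5,"y": -11.1,"z": 0,"rx": 0,"ry": 0,"rz": 0.044,"gripper": -1}
    - {"x": -0.6,"y": -16.7,"z": 0,"rx": 0,"ry": 0,"rz": 0.065,"gripper": -1}
    - {"x": -0.7,"y": -22.3,"z": 0,"rx": 0,"ry": 0,"rz": 0.087,"gripper": -1}
    - {"x": -0.8,"y": -27.9,"z": 0,"rx": 0,"ry": 0,"rz": 0.109,"gripper": -1}
    - {"x": -0.8,"y": -33.5,"z": 0,"rx": 0,"ry": 0,"rz": 0.131,"gripper": -1}
    - {"x": -0.8,"y": -39,"z": 0,"rx": 0,"ry": 0,"rz": 0.153,"gripper": -1}
    - {"x": -0.7,"y": -44.6,"z": 0,"rx": 0,"ry": 0,"rz": 0.175,"gripper": -1}
    - {"x": -0.6,"y": -50.2,"z": 0,"rx": 0,"ry": 0,"rz": 0.196,"gripper": -1}
    - {"x": -0.4,"y": -55.8,"z": 0,"rx": 0,"ry": 0,"rz": 0.218,"gripper": -1}

```text
clock: 18.7
eef_pos: [470.1, 14.3, 208.3]
tcp_rot: [-3.141, 0.26, -3.103]
contact_force: [-0.3, 0.0, -1.7]
opening: 0.277
grasp_force: 68.6
```

Request:
servo_tool:
  deltas:
    - {"x": 0.2,"y": -5.6,"z": 0,"rx": 0,"ry": 0,"rz": 0.022,"gripper": -1}
    - {"x": 0.5,"y": -11.2,"z": 0,"rx": 0,"ry": 0,"rz": 0.044,"gripper": -1}
    - {"x": 0.9,"y": -16.8,"z": 0,"rx": 0,"ry": 0,"rz": 0.065,"gripper": -1}
    - {"x": 1.2,"y": -22.3,"z": 0,"rx": 0,"ry": 0,"rz": 0.087,"gripper": -1}
    - {"x": 1.7,"y": -27.9,"z": 0,"rx": 0,"ry": 0,"rz": 0.109,"gripper": -1}
    - {"x": 2.2,"y": -33.5,"z": 0,"rx": 0,"ry": 0,"rz": 0.131,"gripper": -1}
    - {"x": 2.7,"y": -39,"z": 0,"rx": 0,"ry": 0,"rz": 0.153,"gripper": -1}
    - {"x": 3.3,"y": -44.6,"z": 0,"rx": 0,"ry": 0,"rz": 0.175,"gripper": -1}
    - {"x": 3.9,"y": -50.1,"z": 0,"rx": 0,"ry": 0,"rz": 0.196,"gripper": -1}
    - {"x": 4.6,"y": -55.6,"z": 0,"rx": 0,"ry": 0,"rz": 0.218,"gripper": -1}

```text
clock: 19.7
eef_pos: [474.7, -41.3, 208.3]
tcp_rot: [-3.14, 0.26, -2.885]
contact_force: [-0.1, 0.6, -1.0]
opening: 0.273
grasp_force: 68.6
```

```bash
python3 rec.py; python3 - <<'E'
from h import *
import sweep
p,R=now(); print("tip meas",tipof(p,R),"cmd",sweep.path[79][0])
E
```

```text
19.7 [-0.165  0.027  2.131  0.153  0.752 -2.092] [474.7 -41.3 208.3] [-3.14   0.26  -2.885] 0.27345693816849337 [-0.1  0.6 -1. ] [376.  -66.2 327.9] [2.609e+00 1.000e-03 1.827e+00]
tip meas [576.04736882 -14.86095946 134.5346507 ] cmd [576.28229891 -14.63972954 134.5       ]
```

```bash
sed -i 's|az=125+110\*u/s\[-1\]|az=125+110*u/s[-1]; i=u/s[-1]; a1=192.5; i1=(192.5-125)/110; az=az if i<=i1 else a1+(222-a1)*(i-i1)/(1-i1)|; s/axis(235),235,L/axis(222),222,L/' sweep.py
python3 - <<'E'
from h import *
import sweep
print(sweep.path[79][1],len(sweep.path))
Q=[pose(*t) for t in sweep.path]
for k in range(8,15):
    p0,R0=Q[k*10-1]; print(k,[tuple(np.r_[(p-p0).round(1),(R*R0.inv()).as_rotvec()[2].round(3)].tolist()) for p,R in Q[k*10:k*10+10]])
E
```

```text
192.5 141
8 [(0.5, -4.8, 0.0, 0.015), (1.1, -9.7, 0.0, 0.03), (1.7, -14.5, 0.0, 0.045), (2.3, -19.3, -0.0, 0.061), (2.9, -24.1, 0.0, 0.076), (3.7, -28.9, 0.0, 0.091), (5.4, -33.5, 0.0, 0.106), (8.2, -37.3, 0.0, 0.121), (11.9, -40.0, 0.0, 0.136), (15.8, -41.5, 0.0, 0.151)]
9 [(3.9, -1.3, 0.0, 0.015), (7.9, -2.6, 0.0, 0.03), (11.9, -4.0, 0.0, 0.045), (15.9, -5.3, 0.0, 0.061), (19.9, -6.5, 0.0, 0.076), (24.0, -7.8, 0.0, 0.091), (28.1, -9.1, 0.0, 0.106), (32.2, -10.3, 0.0, 0.121), (36.3, -11.6, 0.0, 0.136), (40.4, -12.8, 0.0, 0.151)]
10 [(4.2, -1.2, 0.0, 0.015), (8.3, -2.4, 0.0, 0.03), (12.5, -3.6, 0.0, 0.045), (16.7, -4.8, 0.0, 0.061), (21.0, -5.9, 0.0, 0.076), (25.2, -7.1, 0.0, 0.091), (29.5, -8.2, 0.0, 0.106), (33.8, -9.3, 0.0, 0.121), (38.1, -10.4, 0.0, 0.136), (42.5, -11.5, 0.0, 0.151)]
11 [(4.3, -1.1, 0.0, 0.015), (8.7, -2.1, 0.0, 0.03), (13.1, -3.2, 0.0, 0.045), (17.5, -4.2, 0.0, 0.061), (17.5, -4.2, 0.0, 0.061), (17.5, -4.2, 0.0, 0.061), (17.0, -4.7, 0.6, 0.061), (15.9, -5.8, 1.9, 0.061), (14.2, -7.4, 3.9, 0.061), (12.0, -9.5, 6.4, 0.061)]
12 [(-2.2, -2.1, 2.6, 0.0), (-4.4, -4.3, 5.1, 0.0), (-6.6, -6.4, 7.7, 0.0), (-8.8, -8.5, 10.3, 0.0), (-11.0, -10.7, 12.9, 0.0), (-13.2, -12.8, 15.4, 0.0), (-15.4, -14.9, 18.0, 0.0), (-17.6, -17.1, 20.6, 0.0), (-19.8, -19.2, 23.1, 0.0), (-22.0, -21.4, 25.7, 0.0)]
13 [(-2.2, -2.1, 2.6, 0.0), (-4.4, -4.3, 5.1, 0.0), (-6.6, -6.4, 7.7, 0.0), (-8.8, -8.5, 10.3, 0.0), (-11.0, -10.7, 12.9, 0.0), (-13.2, -12.8, 15.4, 0.0), (-15.4, -14.9, 18.0, 0.0), (-17.6, -17.1, 20.6, 0.0), (-19.8, -19.2, 23.1, 0.0), (-22.0, -21.4, 25.7, 0.0)]
14 [(0.0, 0.0, 0.0, 0.0)]
```

Request:
servo_tool:
  deltas:
    - {"x": 0.5,"y": -4.8,"z": 0,"rx": 0,"ry": 0,"rz": 0.015,"gripper": -1}
    - {"x": 1.1,"y": -9.7,"z": 0,"rx": 0,"ry": 0,"rz": 0.03,"gripper": -1}
    - {"x": 1.7,"y": -14.5,"z": 0,"rx": 0,"ry": 0,"rz": 0.045,"gripper": -1}
    - {"x": 2.3,"y": -19.3,"z": 0,"rx": 0,"ry": 0,"rz": 0.061,"gripper": -1}
    - {"x": 2.9,"y": -24.1,"z": 0,"rx": 0,"ry": 0,"rz": 0.076,"gripper": -1}
    - {"x": 3.7,"y": -28.9,"z": 0,"rx": 0,"ry": 0,"rz": 0.091,"gripper": -1}
    - {"x": 5.4,"y": -33.5,"z": 0,"rx": 0,"ry": 0,"rz": 0.106,"gripper": -1}
    - {"x": 8.2,"y": -37.3,"z": 0,"rx": 0,"ry": 0,"rz": 0.121,"gripper": -1}
    - {"x": 11.9,"y": -40,"z": 0,"rx": 0,"ry": 0,"rz": 0.136,"gripper": -1}
    - {"x": 15.8,"y": -41.5,"z": 0,"rx": 0,"ry": 0,"rz": 0.151,"gripper": -1}

```text
clock: 20.7
eef_pos: [491.0, -82.8, 208.3]
tcp_rot: [-3.141, 0.26, -2.735]
contact_force: [-0.7, -0.1, -1.5]
opening: 0.275
grasp_force: 68.6
```

Request:
servo_tool:
  deltas:
    - {"x": 3.9,"y": -1.3,"z": 0,"rx": 0,"ry": 0,"rz": 0.015,"gripper": -1}
    - {"x": 7.9,"y": -2.6,"z": 0,"rx": 0,"ry": 0,"rz": 0.03,"gripper": -1}
    - {"x": 11.9,"y": -4,"z": 0,"rx": 0,"ry": 0,"rz": 0.045,"gripper": -1}
    - {"x": 15.9,"y": -5.3,"z": 0,"rx": 0,"ry": 0,"rz": 0.061,"gripper": -1}
    - {"x": 19.9,"y": -6.5,"z": 0,"rx": 0,"ry": 0,"rz": 0.076,"gripper": -1}
    - {"x": 24,"y": -7.8,"z": 0,"rx": 0,"ry": 0,"rz": 0.091,"gripper": -1}
    - {"x": 28.1,"y": -9.1,"z": 0,"rx": 0,"ry": 0,"rz": 0.106,"gripper": -1}
    - {"x": 32.2,"y": -10.3,"z": 0,"rx": 0,"ry": 0,"rz": 0.121,"gripper": -1}
    - {"x": 36.3,"y": -11.6,"z": 0,"rx": 0,"ry": 0,"rz": 0.136,"gripper": -1}
    - {"x": 40.4,"y": -12.8,"z": 0,"rx": 0,"ry": 0,"rz": 0.151,"gripper": -1}

```text
clock: 21.7
eef_pos: [531.4, -95.4, 208.3]
tcp_rot: [-3.141, 0.26, -2.584]
contact_force: [-0.8, 0.6, -1.1]
opening: 0.275
grasp_force: 68.6
```

```bash
python3 rec.py; python3 - <<'E'
from h import *
import sweep
p,R=now(); print("tip meas",tipof(p,R),"cmd",sweep.path[99][0])
E
```

```text
21.7 [-0.304  0.164  1.974  0.262  0.849 -2.591] [531.4 -95.4 208.3] [-3.141  0.26  -2.584] 0.2746865711607776 [-0.8  0.6 -1.1] [ 444.9 -148.6  327.9] [2.609e+00 1.000e-03 2.128e+00]
tip meas [620.34494558 -40.05003412 134.49514661] cmd [619.9565059  -39.93289383 134.5       ]
```

Request:
servo_tool:
  deltas:
    - {"x": 4.2,"y": -1.2,"z": 0,"rx": 0,"ry": 0,"rz": 0.015,"gripper": -1}
    - {"x": 8.3,"y": -2.4,"z": 0,"rx": 0,"ry": 0,"rz": 0.03,"gripper": -1}
    - {"x": 12.5,"y": -3.6,"z": 0,"rx": 0,"ry": 0,"rz": 0.045,"gripper": -1}
    - {"x": 16.7,"y": -4.8,"z": 0,"rx": 0,"ry": 0,"rz": 0.061,"gripper": -1}
    - {"x": 21,"y": -5.9,"z": 0,"rx": 0,"ry": 0,"rz": 0.076,"gripper": -1}
    - {"x": 25.2,"y": -7.1,"z": 0,"rx": 0,"ry": 0,"rz": 0.091,"gripper": -1}
    - {"x": 29.5,"y": -8.2,"z": 0,"rx": 0,"ry": 0,"rz": 0.106,"gripper": -1}
    - {"x": 33.8,"y": -9.3,"z": 0,"rx": 0,"ry": 0,"rz": 0.121,"gripper": -1}
    - {"x": 38.1,"y": -10.4,"z": 0,"rx": 0,"ry": 0,"rz": 0.136,"gripper": -1}
    - {"x": 42.5,"y": -11.5,"z": 0,"rx": 0,"ry": 0,"rz": 0.151,"gripper": -1}

```text
clock: 22.7
eef_pos: [573.9, -106.9, 208.3]
tcp_rot: [-3.141, 0.26, -2.433]
contact_force: [-0.2, 0.3, -1.4]
opening: 0.276
grasp_force: 68.6
```

Request:
servo_tool:
  deltas:
    - {"x": 4.3,"y": -1.1,"z": 0,"rx": 0,"ry": 0,"rz": 0.015,"gripper": -1}
    - {"x": 8.7,"y": -2.1,"z": 0,"rx": 0,"ry": 0,"rz": 0.03,"gripper": -1}
    - {"x": 13.1,"y": -3.2,"z": 0,"rx": 0,"ry": 0,"rz": 0.045,"gripper": -1}
    - {"x": 17.5,"y": -4.2,"z": 0,"rx": 0,"ry": 0,"rz": 0.061,"gripper": -1}
    - {"x": 17.5,"y": -4.2,"z": 0,"rx": 0,"ry": 0,"rz": 0.061,"gripper": -1}
    - {"x": 17.5,"y": -4.2,"z": 0,"rx": 0,"ry": 0,"rz": 0.061,"gripper": -1}

```text
clock: 23.3
eef_pos: [591.0, -111.0, 208.2]
tcp_rot: [-3.141, 0.259, -2.373]
contact_force: [0.2, -0.3, -1.5]
opening: 0.276
grasp_force: 68.6
```

```bash
python3 rec.py; python3 - <<'E'
from h import *
import sweep
p,R=now(); print("tip meas",tipof(p,R),"cmd",sweep.path[115][0])
E
```

```text
23.3 [-0.318  0.282  1.819  0.285  0.937 -2.815] [ 591.  -111.   208.2] [-3.141  0.259 -2.373] 0.27598716424777503 [ 0.2 -0.3 -1.5] [ 517.8 -181.2  327.8] [2.609 0.    2.339]
tip meas [666.38930989 -38.21830866 134.35892332] cmd [666.23375234 -38.18741461 134.5       ]
```

Request:
servo_tool:
  deltas:
    - {"x": -0.5,"y": -0.5,"z": 0.6,"rx": 0,"ry": 0,"rz": 0,"gripper": -1}
    - {"x": -1.6,"y": -1.6,"z": 1.9,"rx": 0,"ry": 0,"rz": 0,"gripper": -1}
    - {"x": -3.3,"y": -3.2,"z": 3.9,"rx": 0,"ry": 0,"rz": 0,"gripper": -1}
    - {"x": -5.5,"y": -5.3,"z": 6.4,"rx": 0,"ry": 0,"rz": 0,"gripper": -1}
    - {"x": -7.7,"y": -7.4,"z": 9,"rx": 0,"ry": 0,"rz": 0,"gripper": -1}
    - {"x": -9.9,"y": -9.6,"z": 11.5,"rx": 0,"ry": 0,"rz": 0,"gripper": -1}
    - {"x": -12.1,"y": -11.7,"z": 14.1,"rx": 0,"ry": 0,"rz": 0,"gripper": -1}
    - {"x": -14.3,"y": -13.8,"z": 16.7,"rx": 0,"ry": 0,"rz": 0,"gripper": -1}
    - {"x": -16.5,"y": -16,"z": 19.3,"rx": 0,"ry": 0,"rz": 0,"gripper": -1}
    - {"x": -18.7,"y": -18.1,"z": 21.8,"rx": 0,"ry": 0,"rz": 0,"gripper": -1}

```text
clock: 24.3
eef_pos: [572.2, -129.3, 230.3]
tcp_rot: [-3.141, 0.26, -2.373]
contact_force: [1.0, -0.8, -0.9]
opening: 0.277
grasp_force: 68.6
```

Request:
servo_tool:
  deltas:
    - {"x": -2.2,"y": -2.1,"z": 2.6,"rx": 0,"ry": 0,"rz": 0,"gripper": -1}
    - {"x": -4.4,"y": -4.3,"z": 5.1,"rx": 0,"ry": 0,"rz": 0,"gripper": -1}
    - {"x": -6.6,"y": -6.4,"z": 7.7,"rx": 0,"ry": 0,"rz": 0,"gripper": -1}
    - {"x": -9.4,"y": -9,"z": 10.8,"rx": 0,"ry": 0,"rz": 0,"gripper": -1}
    - {"x": -13,"y": -12.6,"z": 15,"rx": 0,"ry": 0,"rz": 0,"gripper": -1}
    - {"x": -18,"y": -17.5,"z": 20.7,"rx": 0,"ry": 0,"rz": 0,"gripper": -1}
    - {"x": -24,"y": -23.3,"z": 27.5,"rx": 0,"ry": 0,"rz": 0,"gripper": -1}
    - {"x": -31,"y": -30,"z": 34,"rx": 0,"ry": 0,"rz": 0,"gripper": -1}
    - {"x": -42,"y": -36,"z": 40,"rx": 0,"ry": 0,"rz": 0,"gripper": -1}
    - {"x": -55,"y": -40,"z": 44,"rx": 0,"ry": 0,"rz": 0,"gripper": -1}

```text
clock: 25.3
eef_pos: [516.6, -169.9, 274.8]
tcp_rot: [-3.14, 0.26, -2.373]
contact_force: [-0.1, 0.0, -1.2]
opening: 0.274
grasp_force: 68.6
```

```bash
python3 rec.py; python3 - <<'E'
from h import *
import sweep
p,R=pose(*sweep.path[115]); p=p+[-18.7-55,-18.1-40,21.8+44]; setcmd(p,R)
pm,Rm=now(); print("tip meas",tipof(pm,Rm),"cmd tip",tipof(p,R),pm-p,(R*Rm.inv()).as_rotvec())
az0=np.degrees(.6136+np.pi-YAW); T=tipof(p,R); L=.873
W=[T,np.array([470,-60,205.]),np.array([440,120,205.]),np.array([496.4,349.7,150.])]
t=np.r_[0,np.cumsum([np.linalg.norm(b-a) for a,b in zip(W,W[1:])])]; N=29; E=[]
for i in range(1,N+1):
    u=i/N; sm=u*u*(3-2*u) if 0 else u+ (0 if u<.8 else 0)
    d=u*t[-1]; E.append((np.array([np.interp(d,t,[w[k] for w in W]) for k in range(3)]),222+(az0-222)*u,L*(1-min(1,max(0,(u-.1)/.75)))))
Q=[(p,R)]+[pose(*e) for e in E]
for k in range(3):
    p0,R0=Q[k*10]; print([tuple(np.r_[(a-p0).round(1),(b*R0.inv()).as_rotvec().round(3)].tolist()) for a,b in Q[k*10+1:k*10+11]])
E
```

```text
25.3 [-0.474  0.138  1.842  0.277  1.09  -2.933] [ 516.6 -169.9  274.8] [-3.14   0.26  -2.373] 0.2739466511553003 [-0.1  0.  -1.2] [ 443.3 -240.   394.4] [2.609e+00 1.000e-03 2.339e+00]
tip meas [592.02912252 -97.12173419 201.03528553] cmd tip [592.53375234 -96.28741461 200.3       ] [-0.74249946 -0.5580985   0.76533729] [0.00119969 0.00076189 0.00249301]
[(-18.7, 5.8, 0.7, 0.0, 0.0, -0.005), (-37.3, 11.6, 1.4, -0.0, 0.0, -0.011), (-55.8, 17.7, 2.5, -0.003, 0.003, -0.016), (-72.2, 25.6, 7.4, -0.03, 0.032, -0.022), (-88.5, 33.6, 12.1, -0.058, 0.061, -0.027), (-104.6, 41.7, 16.6, -0.085, 0.091, -0.032), (-116.1, 53.8, 20.9, -0.112, 0.12, -0.038), (-116.9, 75.4, 24.5, -0.139, 0.15, -0.043), (-117.4, 97.1, 27.9, -0.166, 0.18, -0.049), (-117.9, 118.9, 31.2, -0.193, 0.21, -0.054)]
[(-0.3, 21.8, 3.1, -0.026, 0.03, -0.005), (-0.5, 43.7, 6.1, -0.052, 0.061, -0.011), (-0.6, 65.6, 8.9, -0.078, 0.091, -0.016), (-0.6, 87.5, 11.5, -0.104, 0.122, -0.022), (-0.4, 109.5, 13.9, -0.13, 0.153, -0.027), (-0.2, 131.4, 16.1, -0.155, 0.184, -0.032), (5.7, 152.9, 15.1, -0.18, 0.215, -0.038), (13.7, 174.1, 12.6, -0.206, 0.247, -0.043), (21.8, 195.4, 10.0, -0.231, 0.278, -0.048), (30.0, 216.6, 7.1, -0.255, 0.31, -0.053)]
[(8.3, 21.2, -3.0, -0.025, 0.032, -0.005), (16.6, 42.5, -6.3, -0.049, 0.064, -0.011), (25.0, 63.7, -9.7, -0.073, 0.096, -0.016), (33.4, 84.8, -13.4, -0.097, 0.128, -0.022), (40.5, 104.9, -17.4, -0.113, 0.149, -0.027), (44.9, 123.0, -21.7, -0.112, 0.149, -0.032), (49.3, 141.1, -26.0, -0.112, 0.149, -0.038), (53.7, 159.2, -30.3, -0.112, 0.15, -0.043), (58.1, 177.3, -34.7, -0.111, 0.15, -0.049)]
```

```bash
cat > ret.py <<'E'
from h import *
p,R=cmd(); az0=np.degrees(.6136+np.pi-YAW); T=tipof(p,R); L=.873
W=[T,np.array([490,-50,208.]),np.array([440,120,208.]),np.array([496.4,349.7,150.])]
t=np.r_[0,np.cumsum([np.linalg.norm(b-a) for a,b in zip(W,W[1:])])]; N=29; E=[]
for i in range(1,N+1):
    u=i/N; d=u*t[-1]
    E.append((np.array([np.interp(d,t,[w[k] for w in W]) for k in range(3)]),np.interp(i,[0,8,15,26],[222,190,195,az0]),L*(1-min(1,max(0,(u-.1)/.75)))))
Q=[(p,R)]+[pose(*e) for e in E]
for k in range(3):
    p0,R0=Q[k*10]; print([tuple(np.r_[(a-p0).round(1),(b*R0.inv()).as_rotvec().round(3)].tolist()) for a,b in Q[k*10+1:k*10+11]])
setcmd(*Q[-1]); print(Q[-1][0],Q[-1][1].as_euler('xyz'))
E
python3 ret.py
```

```text
[(-21.6, 13.0, 1.3, 0.0, -0.0, -0.07), (-42.9, 26.3, 2.5, 0.0, -0.0, -0.14), (-63.5, 40.0, 4.2, -0.002, 0.003, -0.209), (-81.2, 55.3, 9.6, -0.026, 0.036, -0.279), (-98.1, 70.6, 14.8, -0.048, 0.07, -0.349), (-114.2, 85.6, 20.0, -0.067, 0.106, -0.418), (-119.6, 109.2, 23.9, -0.084, 0.144, -0.488), (-122.7, 133.9, 27.5, -0.098, 0.183, -0.557), (-123.9, 151.3, 30.9, -0.118, 0.218, -0.543), (-125.0, 168.8, 34.2, -0.139, 0.253, -0.53)]
[(-1.0, 17.7, 3.1, -0.01, 0.039, 0.012), (-1.9, 35.5, 6.1, -0.02, 0.078, 0.025), (-2.7, 53.5, 8.9, -0.03, 0.117, 0.037), (-3.4, 71.6, 11.5, -0.042, 0.155, 0.05), (-4.0, 89.8, 13.9, -0.053, 0.194, 0.062), (-2.1, 107.3, 15.1, -0.067, 0.231, 0.09), (7.1, 124.9, 12.8, -0.082, 0.269, 0.119), (16.3, 142.7, 10.3, -0.098, 0.306, 0.147), (25.5, 160.9, 7.6, -0.116, 0.343, 0.175), (34.7, 179.3, 4.7, -0.134, 0.379, 0.202)]
[(9.1, 18.7, -3.1, -0.018, 0.036, 0.029), (18.2, 37.8, -6.4, -0.036, 0.072, 0.057), (27.2, 57.1, -9.9, -0.056, 0.107, 0.086), (36.1, 76.6, -13.6, -0.077, 0.141, 0.114), (43.3, 95.5, -17.7, -0.092, 0.163, 0.142), (47.7, 112.6, -22.1, -0.094, 0.161, 0.171), (52.0, 129.9, -26.4, -0.094, 0.161, 0.171), (56.3, 147.3, -30.8, -0.094, 0.161, 0.171), (60.5, 164.6, -35.2, -0.094, 0.161, 0.171)]
[487.55020186 343.46716719 277.68945617] [-3.14159265 -0.613      -2.52799265]
```

Request:
servo_tool:
  deltas:
    - {"x": -21.6,"y": 13,"z": 1.3,"rx": 0,"ry": 0,"rz": -0.07,"gripper": -1}
    - {"x": -42.9,"y": 26.3,"z": 2.5,"rx": 0,"ry": 0,"rz": -0.14,"gripper": -1}
    - {"x": -63.5,"y": 40,"z": 4.2,"rx": -0.002,"ry": 0.003,"rz": -0.209,"gripper": -1}
    - {"x": -81.2,"y": 55.3,"z": 9.6,"rx": -0.026,"ry": 0.036,"rz": -0.279,"gripper": -1}
    - {"x": -98.1,"y": 70.6,"z": 14.8,"rx": -0.048,"ry": 0.07,"rz": -0.349,"gripper": -1}
    - {"x": -114.2,"y": 85.6,"z": 20,"rx": -0.067,"ry": 0.106,"rz": -0.418,"gripper": -1}
    - {"x": -119.6,"y": 109.2,"z": 23.9,"rx": -0.084,"ry": 0.144,"rz": -0.488,"gripper": -1}
    - {"x": -122.7,"y": 133.9,"z": 27.5,"rx": -0.098,"ry": 0.183,"rz": -0.557,"gripper": -1}
    - {"x": -123.9,"y": 151.3,"z": 30.9,"rx": -0.118,"ry": 0.218,"rz": -0.543,"gripper": -1}
    - {"x": -125,"y": 168.8,"z": 34.2,"rx": -0.139,"ry": 0.253,"rz": -0.53,"gripper": -1}

```text
clock: 26.3
eef_pos: [391.3, 0.2, 308.8]
tcp_rot: [-3.14, -0.027, -2.906]
contact_force: [0.4, 0.1, -1.2]
opening: 0.274
grasp_force: 68.7
```

Request:
servo_tool:
  deltas:
    - {"x": -1,"y": 17.7,"z": 3.1,"rx": -0.01,"ry": 0.039,"rz": 0.012,"gripper": -1}
    - {"x": -1.9,"y": 35.5,"z": 6.1,"rx": -0.02,"ry": 0.078,"rz": 0.025,"gripper": -1}
    - {"x": -2.7,"y": 53.5,"z": 8.9,"rx": -0.03,"ry": 0.117,"rz": 0.037,"gripper": -1}
    - {"x": -3.4,"y": 71.6,"z": 11.5,"rx": -0.042,"ry": 0.155,"rz": 0.05,"gripper": -1}
    - {"x": -4,"y": 89.8,"z": 13.9,"rx": -0.053,"ry": 0.194,"rz": 0.062,"gripper": -1}
    - {"x": -2.1,"y": 107.3,"z": 15.1,"rx": -0.067,"ry": 0.231,"rz": 0.09,"gripper": -1}
    - {"x": 7.1,"y": 124.9,"z": 12.8,"rx": -0.082,"ry": 0.269,"rz": 0.119,"gripper": -1}
    - {"x": 16.3,"y": 142.7,"z": 10.3,"rx": -0.098,"ry": 0.306,"rz": 0.147,"gripper": -1}
    - {"x": 25.5,"y": 160.9,"z": 7.6,"rx": -0.116,"ry": 0.343,"rz": 0.175,"gripper": -1}
    - {"x": 34.7,"y": 179.3,"z": 4.7,"rx": -0.134,"ry": 0.379,"rz": 0.202,"gripper": -1}

```text
clock: 27.3
eef_pos: [427.0, 179.1, 313.2]
tcp_rot: [-3.14, -0.428, -2.701]
contact_force: [-0.5, -0.4, -1.4]
opening: 0.273
grasp_force: 68.7
```

Request:
servo_tool:
  deltas:
    - {"x": 9.1,"y": 18.7,"z": -3.1,"rx": -0.018,"ry": 0.036,"rz": 0.029,"gripper": -1}
    - {"x": 18.2,"y": 37.8,"z": -6.4,"rx": -0.036,"ry": 0.072,"rz": 0.057,"gripper": -1}
    - {"x": 27.2,"y": 57.1,"z": -9.9,"rx": -0.056,"ry": 0.107,"rz": 0.086,"gripper": -1}
    - {"x": 36.1,"y": 76.6,"z": -13.6,"rx": -0.077,"ry": 0.141,"rz": 0.114,"gripper": -1}
    - {"x": 43.3,"y": 95.5,"z": -17.7,"rx": -0.092,"ry": 0.163,"rz": 0.142,"gripper": -1}
    - {"x": 47.7,"y": 112.6,"z": -22.1,"rx": -0.094,"ry": 0.161,"rz": 0.171,"gripper": -1}
    - {"x": 52,"y": 129.9,"z": -26.4,"rx": -0.094,"ry": 0.161,"rz": 0.171,"gripper": -1}
    - {"x": 56.3,"y": 147.3,"z": -30.8,"rx": -0.094,"ry": 0.161,"rz": 0.171,"gripper": -1}
    - {"x": 60.5,"y": 164.6,"z": -35.2,"rx": -0.094,"ry": 0.161,"rz": 0.171,"gripper": -1}
    - {"x": 60.5,"y": 164.6,"z": -35.2,"rx": -0.094,"ry": 0.161,"rz": 0.171,"gripper": -1}

```text
clock: 28.3
eef_pos: [487.3, 344.8, 277.1]
tcp_rot: [-3.14, -0.613, -2.529]
contact_force: [0.5, -0.2, -1.6]
opening: 0.273
grasp_force: 68.8
```

Request:
servo_tool:
  deltas:
    - {"x": 0,"y": 0,"z": 0,"rx": 0,"ry": 0,"rz": 0,"gripper": -1}
    - {"x": 0,"y": 0,"z": 0,"rx": 0,"ry": 0,"rz": 0,"gripper": -1}
    - {"x": 0,"y": 0,"z": 0,"rx": 0,"ry": 0,"rz": 0,"gripper": -1}
    - {"x": 0,"y": 0,"z": 0,"rx": 0,"ry": 0,"rz": 0,"gripper": -1}
    - {"x": 0,"y": 0,"z": 0,"rx": 0,"ry": 0,"rz": 0,"gripper": -1}

```text
clock: 28.8
eef_pos: [487.7, 343.3, 278.1]
tcp_rot: [-3.139, -0.613, -2.531]
contact_force: [0.1, -1.0, -0.5]
opening: 0.279
grasp_force: 68.8
```

```bash
python3 rec.py; python3 - <<'E'
from h import *
p,R=now(); print("tip",tipof(p,R),"lean err",(cmd()[1]*R.inv()).as_rotvec())
E
```

```text
28.8 [ 0.612  0.631  1.223 -0.002  1.9   -1.57 ] [487.7 343.3 278.1] [-3.139 -0.613 -2.531] 0.2789484618569928 [ 0.1 -1.  -0.5] [509.4 359.6 433.1] [-2.801e+00  2.000e-03  2.182e+00]
tip [496.68942461 349.25824474 150.38843255] lean err [0.00168756 0.00139552 0.00173073]
```

Request:
servo_tool:
  deltas:
    - {"x": -0.3,"y": 0.4,"z": -8,"rx": 0.002,"ry": 0.001,"rz": 0.002,"gripper": -1}
    - {"x": -0.3,"y": 0.4,"z": -18,"rx": 0.002,"ry": 0.001,"rz": 0.002,"gripper": -1}
    - {"x": -0.3,"y": 0.4,"z": -29,"rx": 0.002,"ry": 0.001,"rz": 0.002,"gripper": -1}
    - {"x": -0.3,"y": 0.4,"z": -40,"rx": 0.002,"ry": 0.001,"rz": 0.002,"gripper": -1}
    - {"x": -0.3,"y": 0.4,"z": -51,"rx": 0.002,"ry": 0.001,"rz": 0.002,"gripper": -1}
    - {"x": -0.3,"y": 0.4,"z": -62,"rx": 0.002,"ry": 0.001,"rz": 0.002,"gripper": -1}
    - {"x": -0.3,"y": 0.4,"z": -73,"rx": 0.002,"ry": 0.001,"rz": 0.002,"gripper": -1}
    - {"x": -0.3,"y": 0.4,"z": -83,"rx": 0.002,"ry": 0.001,"rz": 0.002,"gripper": -1}
    - {"x": -0.3,"y": 0.4,"z": -92,"rx": 0.002,"ry": 0.001,"rz": 0.002,"gripper": -1}
    - {"x": -0.3,"y": 0.4,"z": -100,"rx": 0.002,"ry": 0.001,"rz": 0.002,"gripper": -1}

```text
clock: 29.8
eef_pos: [487.3, 344.0, 177.0]
tcp_rot: [3.142, -0.613, -2.527]
contact_force: [0.3, -0.1, -0.7]
opening: 0.281
grasp_force: 68.8
```

Request:
servo_tool:
  deltas:
    - {"x": 0,"y": 0,"z": -5,"rx": 0,"ry": 0,"rz": 0,"gripper": -1}
    - {"x": 0,"y": 0,"z": -10,"rx": 0,"ry": 0,"rz": 0,"gripper": -1}
    - {"x": 0,"y": 0,"z": -14,"rx": 0,"ry": 0,"rz": 0,"gripper": -1}
    - {"x": 0,"y": 0,"z": -18,"rx": 0,"ry": 0,"rz": 0,"gripper": -1}
    - {"x": 0,"y": 0,"z": -22,"rx": 0,"ry": 0,"rz": 0,"gripper": -1}
    - {"x": 0,"y": 0,"z": -25,"rx": 0,"ry": 0,"rz": 0,"gripper": -1}
    - {"x": 0,"y": 0,"z": -28,"rx": 0,"ry": 0,"rz": 0,"gripper": -1}
    - {"x": 0,"y": 0,"z": -30,"rx": 0,"ry": 0,"rz": 0,"gripper": -1}
    - {"x": 0,"y": 0,"z": -31.5,"rx": 0,"ry": 0,"rz": 0,"gripper": -1}
    - {"x": 0,"y": 0,"z": -32.5,"rx": 0,"ry": 0,"rz": 0,"gripper": -1}

```text
clock: 30.8
eef_pos: [487.3, 344.0, 145.2]
tcp_rot: [3.142, -0.613, -2.527]
contact_force: [-0.8, 0.2, -1.4]
opening: 0.275
grasp_force: 68.8
```

```bash
python3 rec.py; python3 - <<'E'
from h import *
p,R=now(); print("tip",tipof(p,R))
E
```

```text
30.8 [ 6.130e-01  7.470e-01  1.317e+00 -1.000e-03  1.691e+00 -1.572e+00] [487.3 344.  145.2] [ 3.142 -0.613 -2.527] 0.27456955694438767 [-0.8  0.2 -1.4] [509.3 360.1 300.3] [-2.801 -0.     2.185]
tip [496.13252572 350.21651771  17.51123026]
```

2.5 mm to go; ease down until the collar takes load.

Request:
servo_tool:
  deltas:
    - {"x": 0,"y": -0.2,"z": -0.5,"rx": 0,"ry": 0,"rz": 0,"gripper": -1}
    - {"x": 0,"y": -0.2,"z": -1,"rx": 0,"ry": 0,"rz": 0,"gripper": -1}
    - {"x": 0,"y": -0.2,"z": -1.5,"rx": 0,"ry": 0,"rz": 0,"gripper": -1}
    - {"x": 0,"y": -0.2,"z": -2,"rx": 0,"ry": 0,"rz": 0,"gripper": -1}
    - {"x": 0,"y": -0.2,"z": -2.3,"rx": 0,"ry": 0,"rz": 0,"gripper": -1}
    - {"x": 0,"y": -0.2,"z": -2.5,"rx": 0,"ry": 0,"rz": 0,"gripper": -1}
    - {"x": 0,"y": -0.2,"z": -2.5,"rx": 0,"ry": 0,"rz": 0,"gripper": -1}
    - {"x": 0,"y": -0.2,"z": -2.5,"rx": 0,"ry": 0,"rz": 0,"gripper": -1}

```text
clock: 31.6
eef_pos: [487.3, 343.8, 142.8]
tcp_rot: [3.142, -0.613, -2.527]
contact_force: [-0.0, 0.7, -0.9]
opening: 0.278
grasp_force: 68.8
```

```bash
python3 rec.py
```

```text
31.6 [ 6.130e-01  7.490e-01  1.319e+00 -1.000e-03  1.687e+00 -1.572e+00] [487.3 343.8 142.8] [ 3.142 -0.613 -2.527] 0.277883837251551 [-0.   0.7 -0.9] [509.2 359.9 297.9] [-2.801 -0.     2.185]
```

Request:
servo_tool:
  deltas:
    - {"x": 0,"y": 0,"z": -0.3,"rx": 0,"ry": 0,"rz": 0,"gripper": -1}
    - {"x": 0,"y": 0,"z": -0.3,"rx": 0,"ry": 0,"rz": 0,"gripper": -0.3}
    - {"x": 0,"y": 0,"z": -0.3,"rx": 0,"ry": 0,"rz": 0,"gripper": -0.1}
    - {"x": 0,"y": 0,"z": -0.3,"rx": 0,"ry": 0,"rz": 0,"gripper": 0.2}
    - {"x": 0,"y": 0,"z": -0.3,"rx": 0,"ry": 0,"rz": 0,"gripper": 0.6}
    - {"x": 0,"y": 0,"z": -0.3,"rx": 0,"ry": 0,"rz": 0,"gripper": 1}
    - {"x": 0,"y": 0,"z": -0.3,"rx": 0,"ry": 0,"rz": 0,"gripper": 1}
    - {"x": 0,"y": 0,"z": -0.3,"rx": 0,"ry": 0,"rz": 0,"gripper": 1}
    - {"x": 0,"y": 0,"z": -0.3,"rx": 0,"ry": 0,"rz": 0,"gripper": 1}
    - {"x": 0,"y": 0,"z": -0.3,"rx": 0,"ry": 0,"rz": 0,"gripper": 1}

```text
clock: 32.6
eef_pos: [487.3, 343.8, 142.5]
tcp_rot: [-3.142, -0.613, -2.527]
contact_force: [0.3, -1.2, 1.1]
opening: 0.995
grasp_force: 0.0
```

Request:
servo_tool:
  deltas:
    - {"x": 2.3,"y": 1.6,"z": 4,"rx": 0,"ry": 0,"rz": 0,"gripper": 1}
    - {"x": 7,"y": 5,"z": 12.3,"rx": 0,"ry": 0,"rz": 0,"gripper": 1}
    - {"x": 14,"y": 10,"z": 24.5,"rx": 0,"ry": 0,"rz": 0,"gripper": 1}
    - {"x": 21,"y": 15,"z": 37,"rx": 0,"ry": 0,"rz": 0,"gripper": 1}
    - {"x": 28,"y": 20,"z": 49,"rx": 0,"ry": 0,"rz": 0,"gripper": 1}
    - {"x": 37.5,"y": 26.5,"z": 65.5,"rx": 0,"ry": 0,"rz": 0,"gripper": 1}
    - {"x": 47,"y": 33,"z": 82,"rx": 0,"ry": 0,"rz": 0,"gripper": 1}
    - {"x": 56,"y": 40,"z": 98,"rx": 0,"ry": 0,"rz": 0,"gripper": 1}
    - {"x": 60,"y": 43,"z": 112,"rx": 0,"ry": 0,"rz": 0,"gripper": 1}
    - {"x": 60,"y": 43,"z": 115,"rx": 0,"ry": 0,"rz": 0,"gripper": 1}

```text
clock: 33.6
eef_pos: [548.2, 387.5, 259.5]
tcp_rot: [3.142, -0.61, -2.527]
contact_force: [0.7, -0.5, 0.7]
opening: 1.0
grasp_force: 0.0
```

Request:
servo_tool:
  deltas:
    - {"x": 0,"y": 0,"z": 0,"rx": 0,"ry": 0,"rz": 0,"gripper": 1}
    - {"x": 0,"y": 0,"z": 0,"rx": 0,"ry": 0,"rz": 0,"gripper": 1}
    - {"x": 0,"y": 0,"z": 0,"rx": 0,"ry": 0,"rz": 0,"gripper": 1}
    - {"x": 0,"y": 0,"z": 0,"rx": 0,"ry": 0,"rz": 0,"gripper": 1}

```text
clock: 34.0
eef_pos: [546.9, 386.5, 257.0]
tcp_rot: [-3.142, -0.614, -2.527]
contact_force: [-1.0, 0.1, -1.0]
opening: 1.003
grasp_force: 0.0
```

```bash
python3 rec.py; python3 - <<'E'
from h import *; from rig import r; import cv2
c=r.camera_params("wrist"); im=r.grab_frame("wrist"); print(proj(c,[[496.4,349.7,190],[496.4,349.7,92]]))
for z in(190,92):
    for d in range(2): pass
for a in np.linspace(0,6.28,60):
    u,v=proj(c,[496.4+12.5*np.cos(a),349.7+12.5*np.sin(a),190])[0]; im[int(round(v)),int(round(u))]=(0,0,255)
    u,v=proj(c,[496.4+19*np.cos(a),349.7+19*np.sin(a),85])[0]; im[int(round(v)),int(round(u))]=(0,255,0)
cv2.imwrite("pics/w9.png",cv2.resize(im[120:320,220:440],None,fx=3,fy=3,interpolation=cv2.INTER_NEAREST))
E
```

```text
34.0 [ 6.130e-01  7.740e-01  1.014e+00 -1.000e-03  1.968e+00 -1.572e+00] [546.9 386.5 257. ] [-3.142 -0.614 -2.527] 1.00257887831536 [-1.   0.1 -1. ] [569.  402.7 412. ] [-2.8   -0.     2.185]
[[319.53159795 186.24486014]
 [320.01548301 217.05934769]]
```

View pics/w9.png

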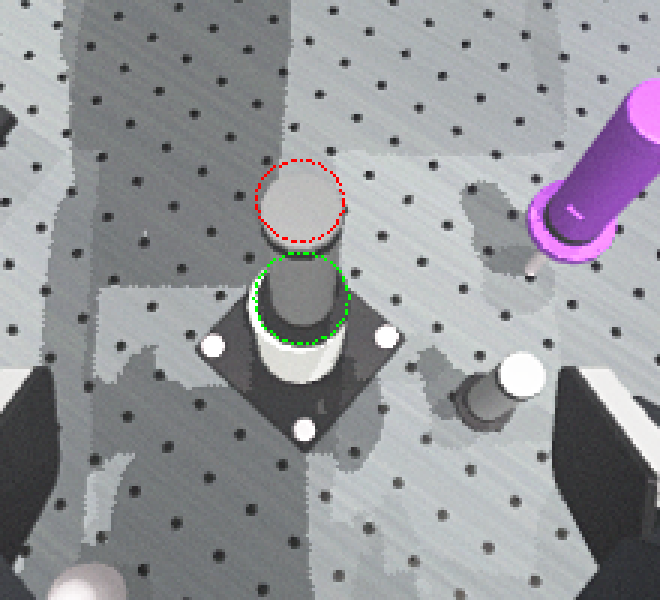

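The picture shows the pen upright in the sleeve with its collar on the rim. Its top end lies on the outline projected for the fully seated height of 190 mm, at crop pixel (300,201). The gripper is clear of it.

```bash
python3 -c "
from rig import r
print(r.sign_off())"
```

```text
the job is handed in; nothing more can be done
None
```

I sniffed the lid joint in one slow pass at about 33 mm/s, put the pen back fully seated in its stand, and handed the job in at about 34 s. The tip was kept about 7 mm from the measured joint line, and no contact showed in the force readings.

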